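# Weigh the paint left in a tube, net of the tray

## Robot

A 6-joint arm with a two-finger parallel gripper is mounted at the origin on the work surface. World frame = base frame: x ahead of the robot, y to its left, z up, the work surface at z = 0. Lengths are in m, angles in degrees, forces in N, time in s.
With the tool pointing down it reaches from about 0.325 to 0.875 m from the base axis. Payload 4.4 kg.
Tool frame: the origin (TCP) lies midway between the tips of the shut fingers; the grasp point (between the pads) lies 19 mm behind it (ctrl.tcp_to_grasp is the distance from the TCP to the grasp point, in m); x points along the fingers, z is the direction in which the jaws open and shut, and the axes are right-handed (so a half turn about x gives the same grasp; the last joint's range is limited). The gripper opens to 85 mm and grips with 20 to 120 N. Pads are 22 mm wide; open, the fingers measure 114 mm over their backs; the gripper's body (76 mm by 85 mm) begins 54 mm behind the grasp point. The pads swing forward as they close: fully open they stand 13 mm farther back than shut.
Start: joints at [-8.623, 11.837, 88.321, -0, 79.842, -8.623], TCP at [0.575, -0, 0.205] pointing down, gripper open.
Joint ranges: [-156.59, 156.59], [-49.26, 127.26], [12.9, 141.05], [-63.56, 243.56], [4.71, 150.69], [-161.64, 161.64]. Speed limits (degrees/s): [159.86, 159.86, 180, 180, 180, 180].

## Interface

Orientations are given as a 3x3 rotation matrix whose columns are the frame's x, y, z axes.
In Python, from workcell import ctrl, optics, job_done gives the robot as it stands. The module is installed in compiled form; this text tells all that it offers.
- The arm moves only by the tool carry_out, never from a script. Its argument "commands" is a list of rows, each a list of 3 entries, a list of its own where there are three numbers: the turn, a rotation vector about the tool's x, y, z in degrees, then the shift along the tool's x, y, z in cm, then the closure in counts, from 0 (fully open) to 255 (shut). In form: [[[wx, wy, wz], [dx, dy, dz], hand], ...]. A call has 1 to 8 rows; each row shifts and turns the pose as measured when the row begins, along the tool's axes as they then stand; what a row does not reach is not made up. A row lasts 1/8 s, in which the tool goes at most 62.5 mm and 10.7 degrees, less where a joint would pass 70% of its speed; a pose out of reach is approached as far as the arm can. A call with a gripper value outside its range is refused whole. The fingers move at their own pace and stop on an object; "newtons" is the grip in N (left out, the last holds). Time passes only in rows, so rows that do not move let the fingers close. It gives the time, the measured TCP pose, the force and the opening at its end, in the units of the state.
- ctrl.get_obs(): the state, without advancing time (a new reading comes with each control period).
- optics.get_image(name): name is "scene" or "side" or "wrist"; returns a dict with "pixels" (400x640x3 uint8, blue, green, red), "intrinsics" (3x3 intrinsics, pixels), "extrinsics" (4x4, takes a point from world to camera coordinates); the wrist camera has in their place "tool_from_camera" (4x4, takes a point from camera to tool coordinates, whose origin is the TCP and whose axes are the tool frame's). Camera axes: x right, y down, z forward; pixel columns grow to the right and rows downward; lengths in m; the calibration is good to about 2 mm. The wrist camera is an equidistant fisheye: a pixel r from the principal point sees the ray r / f radians off the axis. A picture is of the moment at which its call begins: read the wrist's pose just before it. There is no depth.
- job_done(): hands the job in, once; it reports no verdict.
The state is a dict: "time_s": time; "q": joint angles; "dq": joint speeds; "tau": joint torques, N m; "eef_pos": TCP position; "ee_rot": TCP orientation; "wrist_force": force on the tool from outside, world axes, zero at the start; "wrist_torque": the same for the moment, N m; "gripper_width": finger opening in m.
Only numpy, scipy, OpenCV 4.12 (cv2) and the standard library are available. Lean on these libraries where they do the work, as an engineer would, in place of code of your own. Each camera call takes 0.05 s, during which the arm holds its last target.

## Task

Weigh what is left in the paint tube: with the pan empty press the scale's on key and then its unit key (for grams), set the empty wooden tray down square in the middle of the pan and press tare, then lay the tube flat in the tray and press hold to freeze the reading. Press the keys one at a time, each only at its place in that order and never the light key; drop nothing, leave the tray and tube on the scale, and leave everything else on the desk where it stands.

Things in the scene. Friction and masses are not known exactly. Their poses are not given: they have to be found in the camera images.
- scale: grey bench scale fixed on the desk, 300 mm deep (x), 250 wide (y), 78 high; origin under its centre, x to its rear, y to its left. Steel pan over the rear two thirds; in front (-x) a panel slopes 12 degrees down to a 36 mm high front edge: display next to the pan, then a row of five pale keys, 15 to 18 mm apart, left (+y) to right: on (round), unit (square), light (smallest), tare (wide), hold
- pan_top (a point): centre of the top face of the scale's flat stainless pan, 78 mm above the desk; the pan measures 190 mm along its x (the scale's x) and 230 mm along its y. It does not move
- key_on_top (a point): scale key: ON key: round, 27 mm, the leftmost (+y) of the row. The point is the centre of the key's top face (it sinks with the key), 8 mm off the panel, about 50 mm above the desk; its z axis is the pressing line outwards, 12 degrees off vertical towards the scale's front; y to the scale's left
- key_unit_top (a point): scale key: UNIT key: square, 26 mm, second from the left. The point is the centre of the key's top face (it sinks with the key), 8 mm off the panel, about 50 mm above the desk; its z axis is the pressing line outwards, 12 degrees off vertical towards the scale's front; y to the scale's left
- key_light_top (a point): scale key: LIGHT key (not to be pressed): the smallest, 26 mm along the row by 16 mm, middle of the row. The point is the centre of the key's top face (it sinks with the key), 8 mm off the panel, about 50 mm above the desk; its z axis is the pressing line outwards, 12 degrees off vertical towards the scale's front; y to the scale's left
- key_tare_top (a point): scale key: TARE key: the wide one, 44 mm along the row by 26 mm, second from the right. The point is the centre of the key's top face (it sinks with the key), 8 mm off the panel, about 50 mm above the desk; its z axis is the pressing line outwards, 12 degrees off vertical towards the scale's front; y to the scale's left
- key_hold_top (a point): scale key: HOLD key: 24 mm along the row by 34 mm up the panel, the rightmost (-y) of the row. The point is the centre of the key's top face (it sinks with the key), 8 mm off the panel, about 50 mm above the desk; its z axis is the pressing line outwards, 12 degrees off vertical towards the scale's front; y to the scale's left
- key_on (a joint): travel of the on key, m: 0 up, 0.005 fully down; it works from 0.0035. A spring returns it: 1.4 N to start, 4.9 N fully down
- key_unit (a joint): travel of the unit key, m: 0 up, 0.005 fully down; it works from 0.0035. A spring returns it: 1.4 N to start, 4.9 N fully down
- key_light (a joint): travel of the light (must stay up) key, m: 0 up, 0.005 fully down; it works from 0.0035. A spring returns it: 1.4 N to start, 4.9 N fully down
- key_tare (a joint): travel of the tare key, m: 0 up, 0.005 fully down; it works from 0.0035. A spring returns it: 1.4 N to start, 4.9 N fully down
- key_hold (a joint): travel of the hold key, m: 0 up, 0.005 fully down; it works from 0.0035. A spring returns it: 1.4 N to start, 4.9 N fully down
- tray_mid (a point): loose open tray of pale wood, 190 (its x) x 140 (its y) x 32 mm high, walls 10 mm thick, floor 5 mm, inside 170 x 120 mm, 0.18 to 0.33 kg; the point is its centre, 16 mm above its underside. Picked up by pinching one wall from above, a finger inside and one outside. It stands on the desk left or right of the scale at any yaw
- tube_mid (a point): loose capped metal paint tube lying flat, 130 mm long (x: folded tail -65 mm, shoulder +40, cap to +65); tail 46 mm wide, 7 high; middle 40 wide, 26 high; shoulder 37 wide, 38 high; 0.12 to 0.26 kg. The point is on its middle line 15 mm above its underside, near the centre of mass: grip it here across its y. On the other side of the scale from the tray
- ink: bystander: brown glass ink bottle with black cap, 52 mm across, 125 mm tall, standing 8 to 18 mm from the middle of the tray's +y long wall, so that no finger fits there; origin under its centre
- tape: bystander: roll of brown parcel tape lying flat, 100 mm across, 48 mm high, beyond the tube's tail; origin under its centre
- mug: bystander: white pot of brushes, 76 mm across, brushes up to 225 mm above the desk, beyond the tube's cap; origin under its centre
- pot: bystander: glass jar with metal lid, 64 mm across, 85 mm tall, just behind the scale; origin under its centre. (Not listed: a pale tape roll 92 mm across and only 25 mm high lies just in front of the scale; a clock, a glue bottle, pens and boxes stand along the far edge of the desk, beyond 0.8 m)
Not all that is in view belongs to the job. Of the things that look like the part that bears tray_mid, take the one that is farthest to the robot's right at the start.

How it is judged (in metres and radians):
On the way, in this order (a step that is already met when the one before it is completed fails the run):
1. the on key is pressed while the pan is empty (value of joint key_on above 0.0035 m and not (horizontal distance between tray_mid and pan_top below 0.1 m and z of tray_mid in the frame of pan_top below 0.025 m)), for 0.04 s.
2. then the unit key is pressed (value of joint key_unit above 0.0035 m and value of joint key_on below 0.0015 m and not (horizontal distance between tray_mid and pan_top below 0.1 m and z of tray_mid in the frame of pan_top below 0.025 m)), for 0.04 s.
3. the empty tray stands square in the middle of the pan, let go (x of tray_mid in the frame of pan_top between -0.025 and 0.025 m and y of tray_mid in the frame of pan_top between -0.025 and 0.025 m and z of tray_mid in the frame of pan_top between 0.011 and 0.021 m and angle between tray_mid's own z axis and vertical below 0.06 rad and (angle between the x axis of tray_mid and the x axis of pan_top, either way round below 0.2 rad or angle between the x axis of tray_mid and the y axis of pan_top, either way round below 0.2 rad) and contact force between the fingers and tray below 0.05 N and linear speed of tray below 0.02 m/s and not (x of tube_mid in the frame of tray_mid between -0.065 and 0.065 m and y of tube_mid in the frame of tray_mid between -0.055 and 0.055 m and z of tube_mid in the frame of tray_mid between -0.012 and 0.018 m)), for 0.2 s.
4. the tare key is pressed with the empty tray on the pan (value of joint key_tare above 0.0035 m and x of tray_mid in the frame of pan_top between -0.025 and 0.025 m and y of tray_mid in the frame of pan_top between -0.025 and 0.025 m and z of tray_mid in the frame of pan_top between 0.011 and 0.021 m and angle between tray_mid's own z axis and vertical below 0.06 rad and (angle between the x axis of tray_mid and the x axis of pan_top, either way round below 0.2 rad or angle between the x axis of tray_mid and the y axis of pan_top, either way round below 0.2 rad) and not (x of tube_mid in the frame of tray_mid between -0.065 and 0.065 m and y of tube_mid in the frame of tray_mid between -0.055 and 0.055 m and z of tube_mid in the frame of tray_mid between -0.012 and 0.018 m)), for 0.04 s.
5. the tube lies in the tray on the pan, let go (x of tray_mid in the frame of pan_top between -0.025 and 0.025 m and y of tray_mid in the frame of pan_top between -0.025 and 0.025 m and z of tray_mid in the frame of pan_top between 0.011 and 0.021 m and angle between tray_mid's own z axis and vertical below 0.06 rad and (angle between the x axis of tray_mid and the x axis of pan_top, either way round below 0.2 rad or angle between the x axis of tray_mid and the y axis of pan_top, either way round below 0.2 rad) and x of tube_mid in the frame of tray_mid between -0.065 and 0.065 m and y of tube_mid in the frame of tray_mid between -0.055 and 0.055 m and z of tube_mid in the frame of tray_mid between -0.012 and 0.018 m and angle between tube_mid's own x axis and vertical above 1.4 rad and contact force between the fingers and tube below 0.05 N and linear speed of tube below 0.02 m/s), for 0.2 s.
6. the hold key is pressed with the tube at rest in the tray (value of joint key_hold above 0.0035 m and x of tray_mid in the frame of pan_top between -0.025 and 0.025 m and y of tray_mid in the frame of pan_top between -0.025 and 0.025 m and z of tray_mid in the frame of pan_top between 0.011 and 0.021 m and angle between tray_mid's own z axis and vertical below 0.06 rad and (angle between the x axis of tray_mid and the x axis of pan_top, either way round below 0.2 rad or angle between the x axis of tray_mid and the y axis of pan_top, either way round below 0.2 rad) and x of tube_mid in the frame of tray_mid between -0.065 and 0.065 m and y of tube_mid in the frame of tray_mid between -0.055 and 0.055 m and z of tube_mid in the frame of tray_mid between -0.012 and 0.018 m and angle between tube_mid's own x axis and vertical above 1.4 rad and contact force between the fingers and tube below 0.05 N and contact force between the fingers and tray below 0.05 N), for 0.04 s.
At the end, for the whole second after the job is handed in: The tray stands on the pan, its centre within 25 mm (each way) of the pan's, square to it within 0.2 rad (either side to the front); the tube lies inside the tray, flat within 0.17 rad and not on its rim; both are at rest and released, and all five keys are up (all of step 5 and linear speed of tray below 0.02 m/s and contact force between the fingers and tray below 0.05 N and value of joint each of key_on, key_unit, key_light, key_tare, key_hold below 0.0015 m); the robot touches nothing.
It fails at once if the light key is pressed, or two keys are pressed at once (value of joint key_light above 0.002 m or value of joint each of key_on, key_unit above 0.002 m or value of joint each of key_on, key_light above 0.002 m or value of joint each of key_on, key_tare above 0.002 m or value of joint each of key_on, key_hold above 0.002 m or value of joint each of key_unit, key_light above 0.002 m or value of joint each of key_unit, key_tare above 0.002 m or value of joint each of key_unit, key_hold above 0.002 m or value of joint each of key_light, key_tare above 0.002 m or value of joint each of key_light, key_hold above 0.002 m or value of joint each of key_tare, key_hold above 0.002 m).
It fails at once if a key is pressed out of turn: on or unit with the tray on the pan, tare without the tray on the pan or with the tube in it, hold before the tube is in the tray (((horizontal distance between tray_mid and pan_top below 0.1 m and z of tray_mid in the frame of pan_top below 0.025 m) and value of joint any of key_on, key_unit above 0.0025 m) or (value of joint key_tare above 0.0025 m and (not (horizontal distance between tray_mid and pan_top below 0.1 m and z of tray_mid in the frame of pan_top below 0.025 m) or (x of tube_mid in the frame of tray_mid between -0.065 and 0.065 m and y of tube_mid in the frame of tray_mid between -0.055 and 0.055 m and z of tube_mid in the frame of tray_mid between -0.012 and 0.018 m))) or (value of joint key_hold above 0.0025 m and not (x of tube_mid in the frame of tray_mid between -0.065 and 0.065 m and y of tube_mid in the frame of tray_mid between -0.055 and 0.055 m and z of tube_mid in the frame of tray_mid between -0.012 and 0.018 m))).
It fails at once if the tray or the tube is dropped ((linear speed of tray above 0.7 m/s and contact force between anything else and tray below 0.05 N) or (linear speed of tube above 0.7 m/s and contact force between anything else and tube below 0.05 N)).
It fails at once if another thing on the desk is shifted by more than 30 mm or tipped ((distance of ink from where it was at the start of the episode above 0.03 m or angle between ink's own z axis and vertical above 0.3 rad) or (distance of tape from where it was at the start of the episode above 0.03 m or angle between tape's own z axis and vertical above 0.3 rad) or (distance of mug from where it was at the start of the episode above 0.03 m or angle between mug's own z axis and vertical above 0.3 rad) or (distance of pot from where it was at the start of the episode above 0.03 m or angle between pot's own z axis and vertical above 0.3 rad)).
It also fails if it takes over 72 s, if anything falls off the work surface, if the arm or the gripper's body presses on something with over 40 N, if the wrist force passes 120 N, or if a joint passes its speed limit or range.

## Working session

There is one attempt and no reset: what is moved stays moved. The work goes in short steps, Python scripts to look and compute and a tool call to move; the robot and the scene stay as the last step left them, time stands still between calls to the robot, and variables do not carry over. Pictures are saved under pics/ and viewed, and the job is handed in when it is done.

Besides the shell and the picture viewer there is one more tool, called after ">>>" in YAML: its name, and indented under it one key for each argument. carry_out: Moves the arm, as the interface text tells. Its arguments: {"type":"object","properties":{"commands":{"type":"array"},"newtons":{"type":"number"}},"required":["commands"]}

```bash
mkdir -p pics
cat > h.py <<'E'
from workcell import ctrl, optics, job_done
import numpy as np, cv2
def snap(n,f):
    o=ctrl.get_obs(); im=optics.get_image(n); cv2.imwrite('pics/'+f,im['pixels']); 
    np.savez('pics/'+f[:-4]+'.npz',p=im['pixels'],K=im['intrinsics'],E=im.get('extrinsics',im.get('tool_from_camera')),pos=o['eef_pos'],R=o['ee_rot'])
    return im
def ray_plane(f,uv,z):
    d=np.load('pics/'+f+'.npz'); K,E=d['K'],d['E']; R,t=E[:3,:3],E[:3,3]
    uv=np.atleast_2d(uv).astype(float)
    c=-R.T@t; r=(np.c_[uv,np.ones(len(uv))]@np.linalg.inv(K).T)@R
    return c+r*((z-c[2])/r[:,2])[:,None]
def wray_plane(f,uv,z):
    d=np.load('pics/'+f+'.npz'); K,E=d['K'],d['E']; uv=np.atleast_2d(uv).astype(float)
    a=(uv-K[[0,1],[2,2]])/K[[0,1],[0,1]]; th=np.hypot(a[:,0],a[:,1])+1e-12
    r=np.c_[np.sin(th)[:,None]*a/th[:,None],np.cos(th)]
    M=d['R']@E[:3,:3]; c=d['R']@E[:3,3]+d['pos']; r=r@M.T
    return c+r*((z-c[2])/r[:,2])[:,None]
def proj(f,P):
    d=np.load('pics/'+f+'.npz'); K,E=d['K'],d['E']; P=np.atleast_2d(P)
    c=P@E[:3,:3].T+E[:3,3]; u=c@K.T; return u[:,:2]/u[:,2:]
def wproj(f,P):
    d=np.load('pics/'+f+'.npz'); K,E=d['K'],d['E']; P=np.atleast_2d(P)
    M=d['R']@E[:3,:3]; c=d['R']@E[:3,3]+d['pos']; q=(P-c)@M
    th=np.arctan2(np.hypot(q[:,0],q[:,1]),q[:,2]); n=q[:,:2]/np.hypot(q[:,0],q[:,1])[:,None]
    return n*th[:,None]*K[[0,1],[0,1]]+K[[0,1],[2,2]]
E
python3 - <<'E'
from h import *
for n in ['scene','side','wrist']:
    im=snap(n,n+'0.png'); d=np.load(f'pics/{n}0.npz'); print(n,d['K'].tolist(),np.round(d['E'],4).tolist())
print(ctrl.get_obs()); print(ctrl.tcp_to_grasp)
E
```

```text
scene [[484.42371377997256, 0.0, 327.43111866328775], [0.0, 484.42371377997256, 197.28471269854026], [0.0, 0.0, 1.0]] [[0.8713, 0.4904, -0.0203, -0.5048], [0.3425, -0.637, -0.6906, -0.0845], [-0.3516, 0.5947, -0.723, 1.956], [0.0, 0.0, 0.0, 1.0]]
side [[388.8365687018763, 0.0, 326.0816041488048], [0.0, 388.8365687018763, 202.97675569411086], [0.0, 0.0, 1.0]] [[0.9968, -0.0784, -0.0173, -0.5479], [-0.0713, -0.765, -0.6401, 0.14], [0.037, 0.6393, -0.7681, 1.304], [0.0, 0.0, 0.0, 1.0]]
wrist [[309.70691628693146, 0.0, 314.6339627145656], [0.0, 309.70691628693146, 197.44647148745142], [0.0, 0.0, 1.0]] [[-0.0009, -0.2826, 0.9592, -0.1684], [-0.0006, -0.9592, -0.2826, 0.0712], [1.0, -0.0009, 0.0007, -0.0003], [0.0, 0.0, 0.0, 1.0]]
{'time_s': 0.15, 'q': array([-8.62307680e+00,  1.18755600e+01,  8.83864626e+01, -5.29706229e-04,
        7.98411753e+01, -8.62249579e+00]), 'dq': array([ 0.05795471, -0.05587742, -0.29195216, -0.0006623 ,  0.07553504,
        0.10228038]), 'tau': array([ 5.23460058e-04, -3.83512866e+01, -2.92037880e+01, -1.78299792e-04,
        6.64118095e-03, -5.65601522e-05]), 'eef_pos': array([5.74365888e-01, 8.10767691e-05, 2.04363656e-01]), 'ee_rot': array([[-1.78214616e-03,  8.73425195e-06,  9.99998412e-01],
       [ 2.61054294e-04,  9.99999966e-01, -8.26902788e-06],
       [-9.99998378e-01,  2.61039143e-04, -1.78214838e-03]]), 'wrist_force': array([ 0.15502959, -0.57577152, -0.32937504]), 'wrist_torque': array([0.0101506 , 0.00752171, 0.06073756]), 'gripper_width': 0.08543584935048551}
0.0187
```

```bash
ls pics
```

```text
scene0.npz
scene0.png
side0.npz
side0.png
wrist0.npz
wrist0.png
```

View pics/scene0.png

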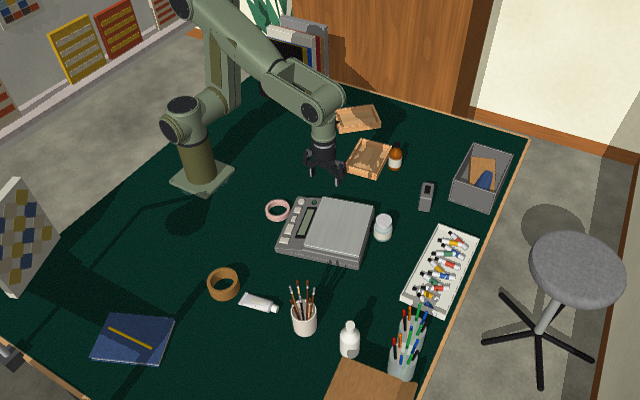

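View pics/side0.png

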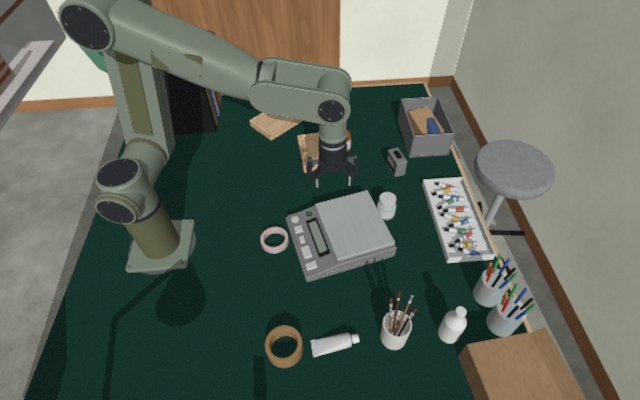

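View pics/wrist0.png

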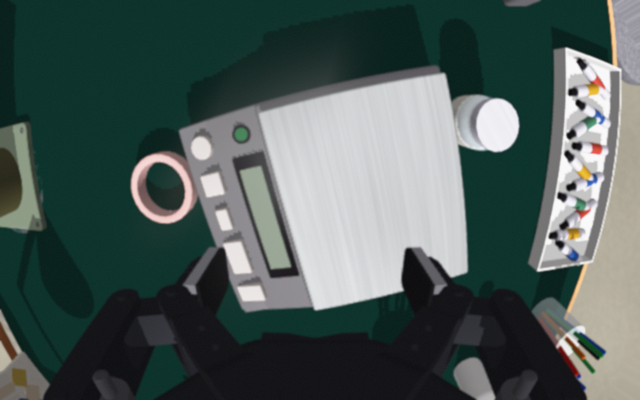

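Run:
```python
from h import *
p=wray_plane('wrist0',[[260,108],[444,72],[467,272],[315,309]],.078);print(p.round(4),np.linalg.norm(np.diff(p[[0,1,2,3,0]],axis=0),axis=1),p.mean(0))
k=wray_plane('wrist0',[[201,147],[213,184],[224,218],[237,258],[252,292]],.05);print(k.round(4))
for n,s,b in [('wrist0',4,(170,110,290,320))]:
    d=np.load(f'pics/{n}.npz')['p'][b[1]:b[3],b[0]:b[2]]
    cv2.imwrite('pics/z1.png',cv2.resize(d,None,fx=2.8,fy=2.8,interpolation=cv2.INTER_CUBIC))
im=np.load('pics/side0.npz')['p'];s0=np.load('pics/scene0.npz')['p']
cv2.imwrite('pics/z2.png',np.vstack([cv2.resize(s0[90:190,320:430],(660,600))[:300*2:1]][0:1]))
cv2.imwrite('pics/z3.png',cv2.resize(im[300:380,250:420],(765,360),interpolation=cv2.INTER_CUBIC))
cv2.imwrite('pics/z4.png',cv2.resize(s0[240:350,190:330],(764,600),interpolation=cv2.INTER_CUBIC))
```

```text
[[ 0.5222  0.073   0.078 ]
 [ 0.7018  0.1137  0.078 ]
 [ 0.7564 -0.1086  0.078 ]
 [ 0.5743 -0.151   0.078 ]] [0.18411613 0.22888858 0.18703471 0.22996275] [ 0.63866738 -0.01825243  0.078     ]
[[ 0.4497  0.0339  0.05  ]
 [ 0.4608 -0.008   0.05  ]
 [ 0.4703 -0.0481  0.05  ]
 [ 0.481  -0.0991  0.05  ]
 [ 0.4952 -0.1474  0.05  ]]
```

View pics/z2.png

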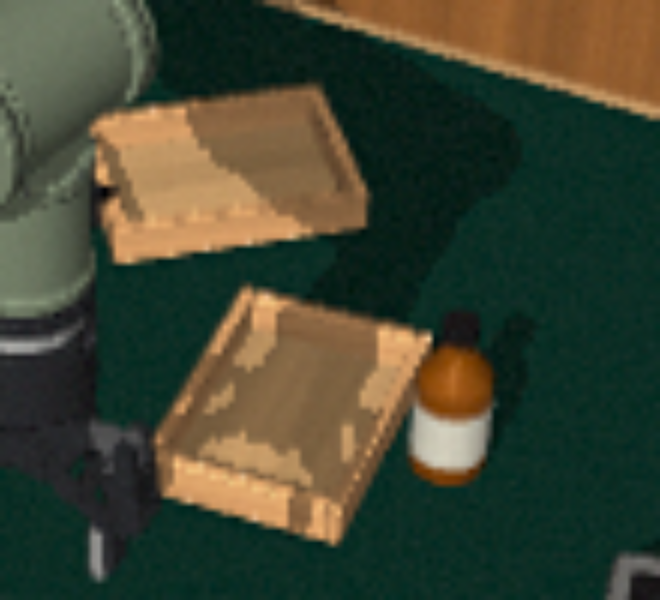

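View pics/z3.png

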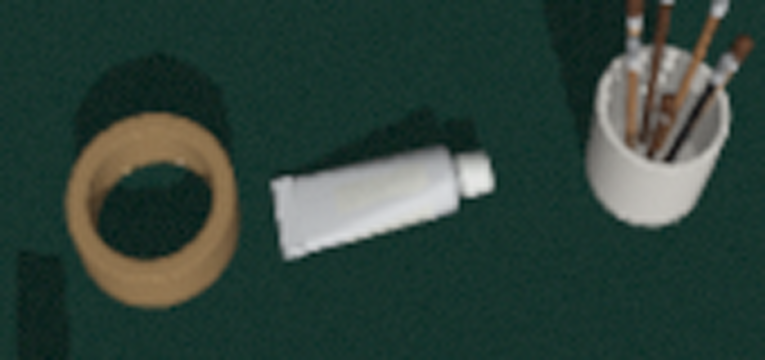

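View pics/z1.png

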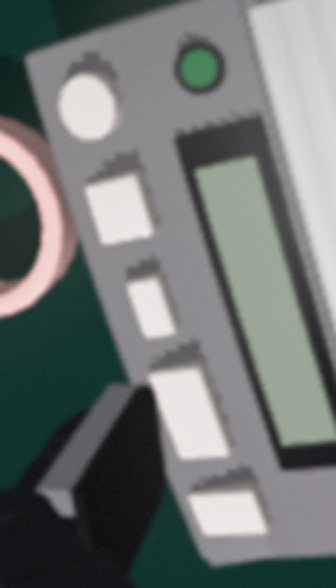

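```bash
cat >> h.py <<'E'
from scipy.spatial.transform import Rotation as Ro
def Rt(yaw,tilt=0):
    """tool down; tool z along heading yaw(deg); tilt leans tool back (tool x gets + heading)"""
    s=np.array([np.cos(np.radians(yaw)),np.sin(np.radians(yaw)),0]);Z=np.array([0,0,1.]);t=np.radians(tilt)
    x=np.sin(t)*s-np.cos(t)*Z; z=np.cos(t)*s+np.sin(t)*Z
    return np.c_[x,np.cross(z,x),z]
def plan(wps,hand,start=None,step=5.5,ang=9.5):
    import math
    if start is None:
        o=ctrl.get_obs(); p,R=o['eef_pos'].copy(),o['ee_rot'].copy()
    else: p,R=start
    out=[]
    for (tp,tR) in wps:
        tp=np.array(tp,float)
        rv=Ro.from_matrix(R.T@tR).as_rotvec(degrees=True)
        n=max(1,math.ceil(np.linalg.norm(tp-p)*100/step),math.ceil(np.linalg.norm(rv)/ang))
        for i in range(n):
            rr=Ro.from_matrix(R.T@tR).as_rotvec(degrees=True)/(n-i)
            d=R.T@(tp-p)*100/(n-i)
            rr=rr.round(1); d=d.round(2)
            out.append([rr.tolist(),d.tolist(),hand])
            p=p+R@d/100; R=R@Ro.from_rotvec(rr,degrees=True).as_matrix()
    import json
    for i in range(0,len(out),8): print('['+',\n'.join(json.dumps(r) for r in out[i:i+8])+']\n')
YAW=13.7
def keyn():
    R=Rt(YAW,12); return -R[:,0],R
K={'on':[.4497,.0339,.05],'unit':[.4605,-.0083,.05],'tare':[.4815,-.0980,.05],'hold':[.4950,-.1475,.05]}
E
python3 - <<'E'
from h import *
n,R=keyn(); k=np.array(K['on'])
c=np.array([.6387,-.0183]); M=Rt(YAW); 
for a in K: print(a,np.array([[np.cos(np.radians(YAW)),np.sin(np.radians(YAW))],[-np.sin(np.radians(YAW)),np.cos(np.radians(YAW))]])@(np.array(K[a][:2])-c))
plan([(k+.05*n,R)],255)
E
```

```text
on [-0.17125983  0.09547727]
unit [-0.17076167  0.05192005]
tare [-0.17160352 -0.04020151]
hold [-0.1702111 -0.0914905]
[[[-3.4, -3.0, 0.4], [2.64, 0.78, -3.36], 255],
[[-3.4, -3.0, 0.3], [2.47, 0.97, -3.45], 255],
[[-3.4, -3.0, 0.4], [2.3, 1.16, -3.51], 255],
[[-3.5, -3.0, 0.3], [2.11, 1.36, -3.55], 255]]
```

>>> carry_out:
  commands:
    - [[-3.4, -3.0, 0.4], [2.6, 0.8, -3.4], 255]
    - [[-3.4, -3.0, 0.3], [2.5, 1.0, -3.4], 255]
    - [[-3.4, -3.0, 0.4], [2.3, 1.2, -3.5], 255]
    - [[-3.5, -3.0, 0.3], [2.1, 1.4, -3.5], 255]
  newtons: 60

```text
time_s: 0.65
eef_pos: [0.442, 0.0324, 0.0974]
ee_rot: [[0.214, -0.245, 0.946], [0.049, 0.97, 0.24], [-0.976, -0.005, 0.22]]
wrist_force: [0.3, 0.6, -0.4]
gripper_width: 0.0121
```

Run:
```python
from h import *
o=ctrl.get_obs(); print(o['eef_pos'],o['ee_rot'].round(3),o['gripper_width'],o['wrist_force'])
n,R=keyn(); k=np.array(K['on'])
plan([(k+.012*n,R)],255)
snap('wrist','w1.png')
```

```text
[0.4420457  0.03242217 0.09743337] [[ 0.214 -0.245  0.946]
 [ 0.049  0.97   0.24 ]
 [-0.976 -0.005  0.22 ]] 0.01214690248610202 [ 0.28402689  0.58718958 -0.4256237 ]
[[[0.5, 0.7, 0.2], [3.6, -0.03, -0.27], 255]]
```

View pics/w1.png

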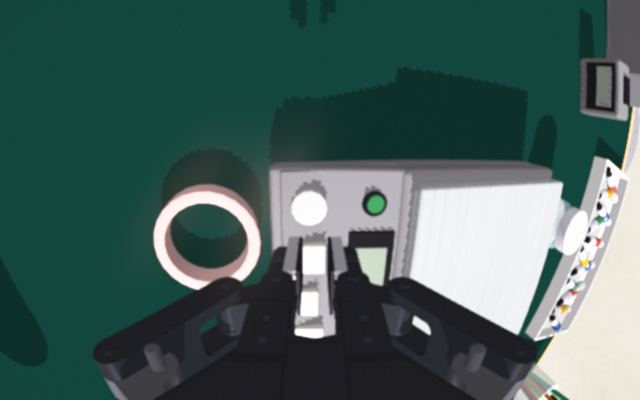

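Run:
```python
from h import *
print(wray_plane('w1',[[309,209],[314,255]],.05).round(4))
```

```text
[[ 0.4483  0.0325  0.05  ]
 [ 0.4614 -0.0038  0.05  ]]
```

>>> carry_out:
  commands:
    - [[0.5, 0.7, 0.2], [1.8, 0, -0.2], 255]
    - [[0, 0, 0], [1.3, 0, 0], 255]

```text
time_s: 0.95
eef_pos: [0.4274, 0.0374, 0.0543]
ee_rot: [[0.175, -0.237, 0.955], [0.055, 0.971, 0.231], [-0.983, 0.012, 0.183]]
wrist_force: [0.8, -0.6, 0.4]
gripper_width: -0.0002
```

>>> carry_out:
  commands:
    - [[0, 0, 0], [0, 0, 0], 255]

```text
time_s: 1.08
eef_pos: [0.4282, 0.0373, 0.0542]
ee_rot: [[0.175, -0.237, 0.956], [0.055, 0.971, 0.231], [-0.983, 0.012, 0.183]]
wrist_force: [0.3, -0.2, -0.0]
gripper_width: -0.0006
```

Run:
```python
from h import *
n,R=keyn(); k=np.array(K['on'])
plan([(k+.012*n,R)],255)
```

```text
[[[-0.1, -1.5, -0.7], [-0.43, -0.83, 1.87], 255]]
```

>>> carry_out:
  commands:
    - [[-0.1, -1.5, -0.7], [-0.5, -0.8, 1.8], 255]
    - [[0, 0, 0], [0, 0, 0], 255]

```text
time_s: 1.32
eef_pos: [0.4517, 0.0323, 0.0655]
ee_rot: [[0.21, -0.236, 0.949], [0.048, 0.972, 0.231], [-0.977, -0.003, 0.215]]
wrist_force: [0.5, -0.5, 0.4]
gripper_width: 0.0
```

Run:
```python
from h import *
n,R=keyn(); k=np.array([.449,.0335,.05])
plan([(k+.004*n,R)],255)
snap('side','s1.png')
cv2.imwrite('pics/z5.png',cv2.resize(np.load('pics/s1.npz')['p'][150:300,230:430],(800,600),interpolation=cv2.INTER_CUBIC))
```

```text
[[[0.0, 0.4, 0.2], [1.06, 0.18, -0.56], 255]]
```

View pics/z5.png

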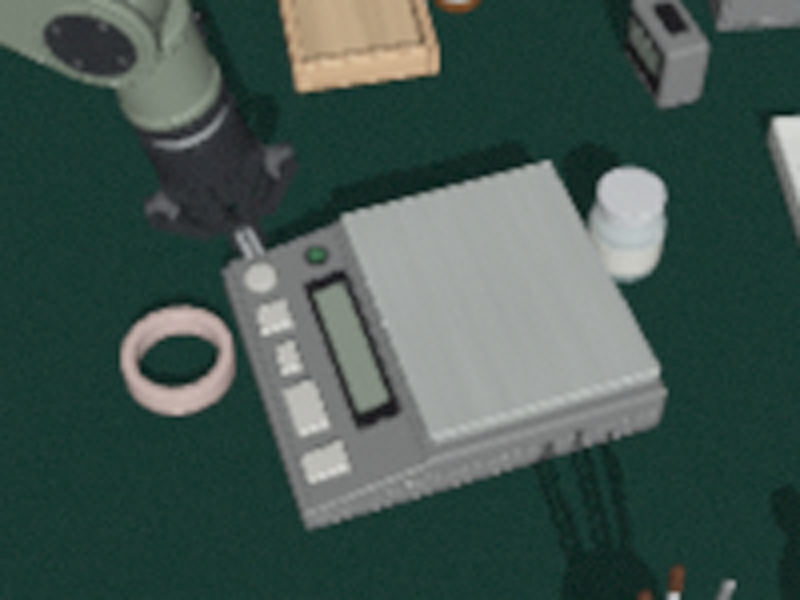

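Run:
```python
from h import *
print(ray_plane('s1',[[295,219.3],[298.3,229.5],[302,239.3],[306.5,252.2],[311.3,265.5]],.05).round(4))
p=ray_plane('s1',[[230+343/4,150+213/4],[230+548/4,150+162/4],[230+658/4,150+375/4],[230+435/4,150+442/4]],.078);print(p.round(4),p.mean(0))
```

```text
[[ 0.4485  0.0281  0.05  ]
 [ 0.4581 -0.015   0.05  ]
 [ 0.4687 -0.0549  0.05  ]
 [ 0.4808 -0.1049  0.05  ]
 [ 0.4932 -0.1539  0.05  ]]
[[ 0.5215  0.068   0.078 ]
 [ 0.701   0.1086  0.078 ]
 [ 0.7533 -0.1166  0.078 ]
 [ 0.5764 -0.1608  0.078 ]] [ 0.63804806 -0.02517408  0.078     ]
```

>>> carry_out:
  commands:
    - [[0, 0.4, 0.2], [0.8, 0.1, -0.5], 255]
    - [[0, 0, 0], [0, 0, 0], 255]

```text
time_s: 1.62
eef_pos: [0.4474, 0.0327, 0.0559]
ee_rot: [[0.201, -0.237, 0.951], [0.05, 0.971, 0.232], [-0.978, 0.001, 0.207]]
wrist_force: [0.6, 0.7, 1.3]
gripper_width: -0.0001
```

Run:
```python
from h import *
t=proj('s1',[[.4517,.0323,.0655]]); print((t-[230,150])*4)
snap('scene','c1.png')
im=np.load('pics/c1.npz')['p']
cv2.imwrite('pics/z6.png',cv2.resize(im[180:280,260:390],(780,600),interpolation=cv2.INTER_CUBIC))
n,R=keyn()
print(proj('c1',[ctrl.get_obs()['eef_pos']]))
```

```text
[[262.25056577 261.53324031]]
[[300.25663999 199.7888846 ]]
```

View pics/z6.png

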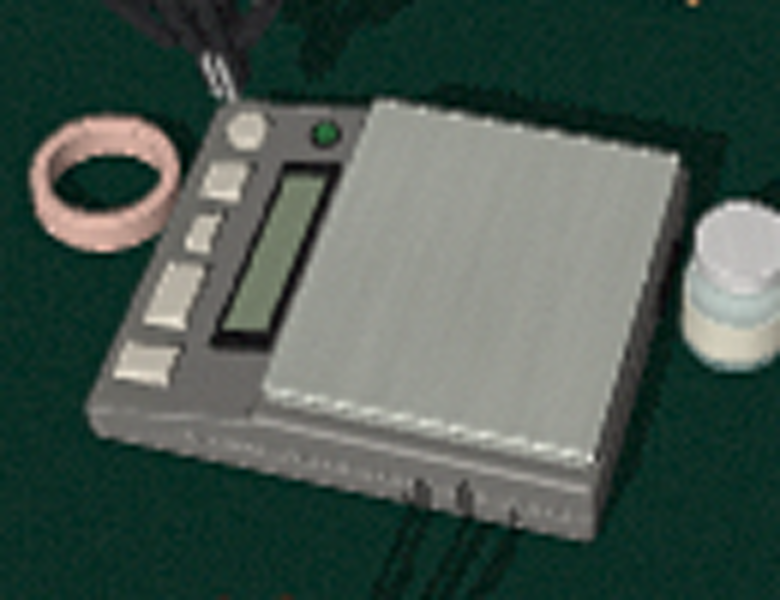

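Run:
```python
from h import *
snap('wrist','w2.png');snap('side','s2.png')
o=ctrl.get_obs()
a=cv2.resize(np.load('pics/w2.npz')['p'][180:340,230:390],(800,800))[:600]
cv2.imwrite('pics/z7.png',a)
b=cv2.resize(np.load('pics/s2.npz')['p'][190:250,260:340],(800,600),interpolation=cv2.INTER_NEAREST);cv2.imwrite('pics/z8.png',b)
print((wproj('w2',o['eef_pos'])-[230,180])*5,(proj('s2',o['eef_pos'])-[260,190])*10, (proj('c1',o['eef_pos'])-[280,180])*15)
b=cv2.resize(np.load('pics/c1.npz')['p'][180:220,280:330],(750,600),interpolation=cv2.INTER_NEAREST);cv2.imwrite('pics/z9.png',b)
```

```text
[[429.1143706  265.01948273]] [[347.15180725 270.20379289]] [[304.7035853  296.48262511]]
```

View pics/z7.png

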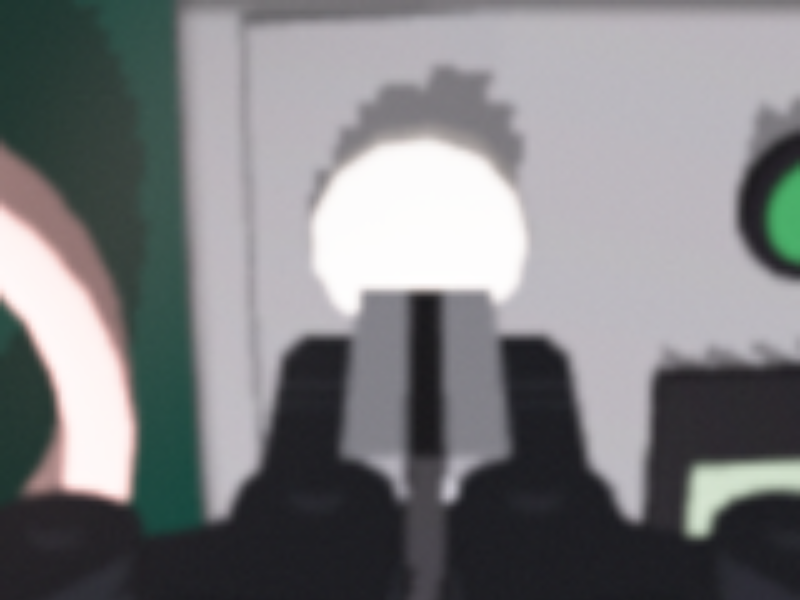

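View pics/z8.png

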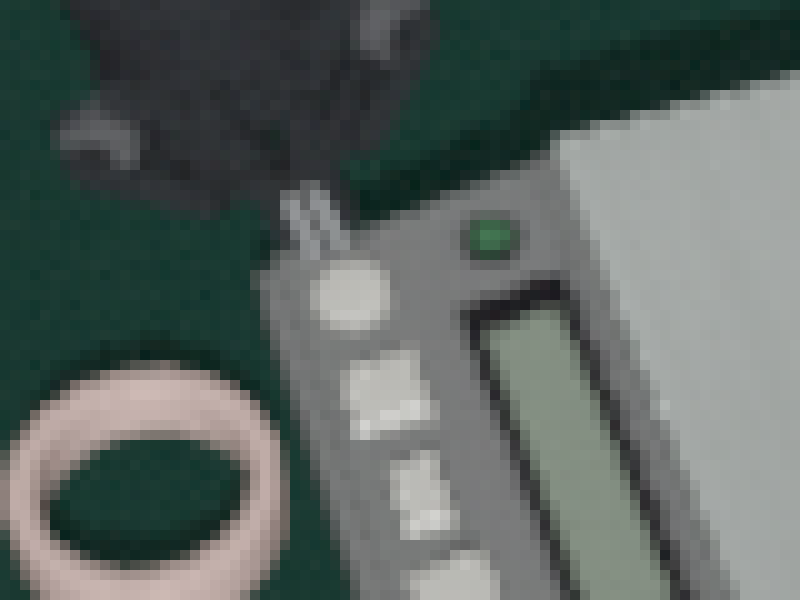

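View pics/z9.png

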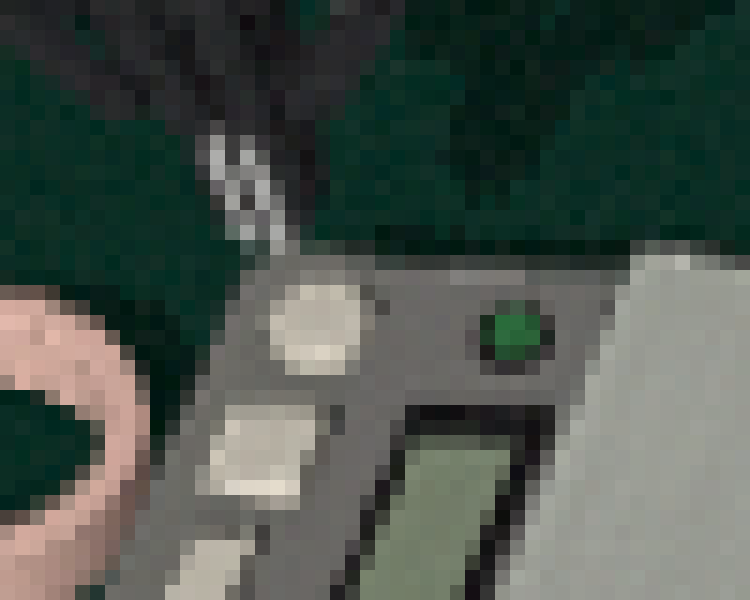

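Run:
```python
from h import *
o=ctrl.get_obs(); p,R=o['eef_pos'],o['ee_rot']
print(o['wrist_force'])
for d in (0,-.005,-.01,-.015):
    for y in (0,-.011,.011):
        P=p+R@[d,y,0]
        print(d,y,((proj('s2',P)-[260,190])*10).round(0),((proj('c1',P)-[280,180])*15).round(0),((wproj('w2',P)-[230,180])*5).round(0))
from scipy.optimize import least_squares
ks=(295,220-.1);kc=(280+319/15,180+327/15)
print('side key obs',[ (350/10+260),(295/10+190)])
f=lambda x,w:np.r_[proj('s2',x)[0]-[295,219.5],proj('c1',x)[0]-kc]
print(least_squares(lambda x:f(x,0),[.45,.03,.05]).x)
print(ray_plane('c1',[kc],.051))
w=lambda x:wproj('wrist0',x)[0]-[201.4,147.5]
s=least_squares(lambda x:np.r_[f(x,0),w(x)],[.45,.03,.05]);print(s.x,s.fun)
```

```text
[ 0.04087451  0.09408551 -0.08505248]
0 0 [[347. 270.]] [[305. 296.]] [[429. 265.]]
0 -0.011 [[356. 295.]] [[291. 328.]] [[429. 349.]]
0 0.011 [[339. 246.]] [[318. 265.]] [[429. 177.]]
-0.005 0 [[343. 262.]] [[299. 282.]] [[429. 282.]]
-0.005 -0.011 [[352. 287.]] [[286. 314.]] [[429. 367.]]
-0.005 0.011 [[334. 237.]] [[313. 250.]] [[429. 192.]]
-0.01 0 [[339. 254.]] [[294. 267.]] [[429. 300.]]
-0.01 -0.011 [[347. 279.]] [[280. 299.]] [[429. 387.]]
-0.01 0.011 [[330. 229.]] [[308. 236.]] [[430. 208.]]
-0.015 0 [[335. 245.]] [[289. 253.]] [[430. 319.]]
-0.015 -0.011 [[343. 270.]] [[275. 284.]] [[430. 408.]]
-0.015 0.011 [[326. 221.]] [[303. 221.]] [[430. 225.]]
side key obs [295.0, 219.5]
[0.44781357 0.03690698 0.03948705]
[[0.45356208 0.02989155 0.051     ]]
[0.44836722 0.03274158 0.04493002] [ 0.04253284 -0.38096233 -0.69952629  0.14196664  0.15284644 -0.04867251]
```

>>> carry_out:
  commands:
    - [[0, -0.3, 0], [0.3, -0.1, 0.2], 255]
    - [[0, 0, 0], [0.2, 0, 0], 255]
    - [[0, 0, 0], [0.1, 0, 0], 255]

```text
time_s: 2.15
eef_pos: [0.4518, 0.0324, 0.0509]
ee_rot: [[0.208, -0.237, 0.949], [0.051, 0.971, 0.232], [-0.977, 0.0, 0.214]]
wrist_force: [0.1, -0.7, -0.0]
gripper_width: -0.0001
```

>>> carry_out:
  commands:
    - [[0, 0, 0], [0.2, 0, 0], 255]
    - [[0, 0, 0], [0.15, 0, 0], 255]
    - [[0, 0, 0], [0.1, 0, 0], 255]

```text
time_s: 2.52
eef_pos: [0.4527, 0.0327, 0.0462]
ee_rot: [[0.208, -0.237, 0.949], [0.051, 0.971, 0.232], [-0.977, 0.0, 0.214]]
wrist_force: [-1.0, 0.1, 0.1]
gripper_width: -0.0001
```

```bash
cat > v.py <<'E'
from h import *
import sys
t=sys.argv[1]
snap('wrist','w%s.png'%t);snap('side','s%s.png'%t)
o=ctrl.get_obs();print(o['eef_pos'],o['wrist_force'])
a=cv2.resize(np.load('pics/w%s.npz'%t)['p'][180:300,240:400],(800,600))
b=cv2.resize(np.load('pics/s%s.npz'%t)['p'][190:270,250:350],(750,600),interpolation=cv2.INTER_NEAREST)
cv2.imwrite('pics/q%s.png'%t,cv2.resize(np.hstack([a,b]),(800,310),interpolation=cv2.INTER_AREA))
E
python3 v.py 3
```

```text
[0.45262078 0.0326801  0.04614036] [0.34089195 0.80290853 0.09449394]
```

View pics/q3.png

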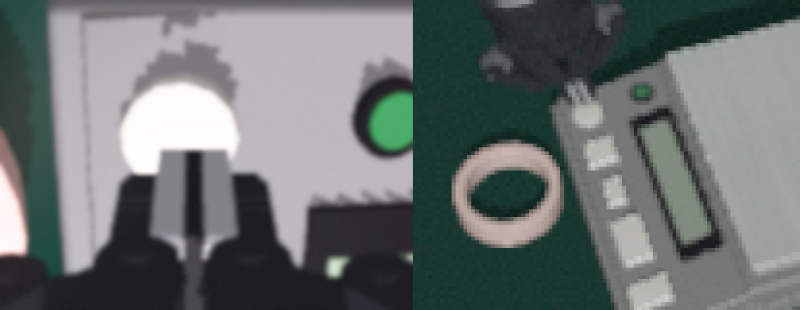

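>>> carry_out:
  commands:
    - [[0, 0, 0], [0.2, 0, 0], 255]
    - [[0, 0, 0], [0.1, 0, 0], 255]

```text
time_s: 2.88
eef_pos: [0.4534, 0.0328, 0.0432]
ee_rot: [[0.208, -0.237, 0.949], [0.051, 0.971, 0.232], [-0.977, 0.0, 0.214]]
wrist_force: [0.9, -0.3, 0.8]
gripper_width: -0.0
```

>>> carry_out:
  commands:
    - [[0, 0, 0], [0.2, 0, 0], 255]

```text
time_s: 3.0
eef_pos: [0.454, 0.0329, 0.0412]
ee_rot: [[0.208, -0.237, 0.949], [0.051, 0.971, 0.232], [-0.977, -0.0, 0.214]]
wrist_force: [0.3, 0.6, -0.1]
gripper_width: 0.0
```

>>> carry_out:
  commands:
    - [[0, 0, 0], [0.2, 0, 0], 255]

```text
time_s: 3.12
eef_pos: [0.4544, 0.033, 0.0391]
ee_rot: [[0.208, -0.237, 0.949], [0.051, 0.971, 0.232], [-0.977, -0.0, 0.214]]
wrist_force: [0.3, 0.0, 0.2]
gripper_width: 0.0002
```

```bash
python3 v.py 4
```

```text
[0.45416864 0.03307548 0.03896079] [ 0.10025744 -0.366043    0.07639233]
```

View pics/q4.png

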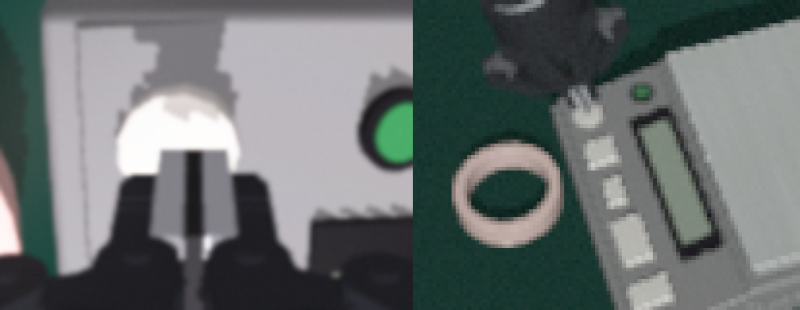

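>>> carry_out:
  commands:
    - [[0, 0, 0], [0.2, 0, 0], 255]

```text
time_s: 3.35
eef_pos: [0.4548, 0.0331, 0.037]
ee_rot: [[0.208, -0.237, 0.949], [0.051, 0.971, 0.232], [-0.977, 0.0, 0.214]]
wrist_force: [0.5, 1.0, 0.1]
gripper_width: -0.0001
```

>>> carry_out:
  commands:
    - [[0, 0, 0], [0.2, 0, 0], 255]

```text
time_s: 3.48
eef_pos: [0.4552, 0.0332, 0.035]
ee_rot: [[0.208, -0.237, 0.949], [0.051, 0.971, 0.232], [-0.977, 0.0, 0.214]]
wrist_force: [-0.4, 0.7, 0.2]
gripper_width: -0.0001
```

>>> carry_out:
  commands:
    - [[0, 0, 0], [0.2, 0, 0], 255]

```text
time_s: 3.6
eef_pos: [0.4557, 0.0333, 0.0329]
ee_rot: [[0.208, -0.237, 0.949], [0.051, 0.971, 0.232], [-0.977, 0.0, 0.214]]
wrist_force: [0.7, 0.6, 0.8]
gripper_width: -0.0
```

```bash
python3 v.py 5
python3 - <<'E'
from h import *
o=ctrl.get_obs();print(o['tau'])
snap('scene','c5.png')
cv2.imwrite('pics/z10.png',cv2.resize(np.load('pics/c5.npz')['p'][170:230,270:350],(800,600),interpolation=cv2.INTER_NEAREST))
cv2.imwrite('pics/z11.png',cv2.resize(np.load('pics/s5.npz')['p'][190:250,260:340],(800,600),interpolation=cv2.INTER_NEAREST))
E
```

```text
[0.45544072 0.03335647 0.03271903] [-0.25768584 -0.24845569 -0.71510771]
[-2.10898725e-02 -2.48004645e+01 -2.23116857e+01  2.99267136e-01
 -8.11481327e-01 -1.66255955e-03]
```

View pics/q5.png

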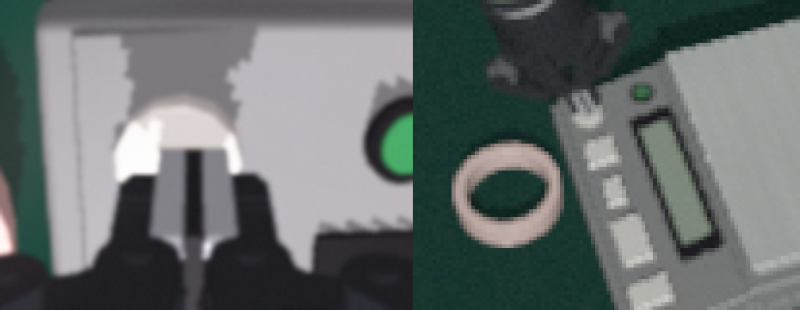

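View pics/z10.png

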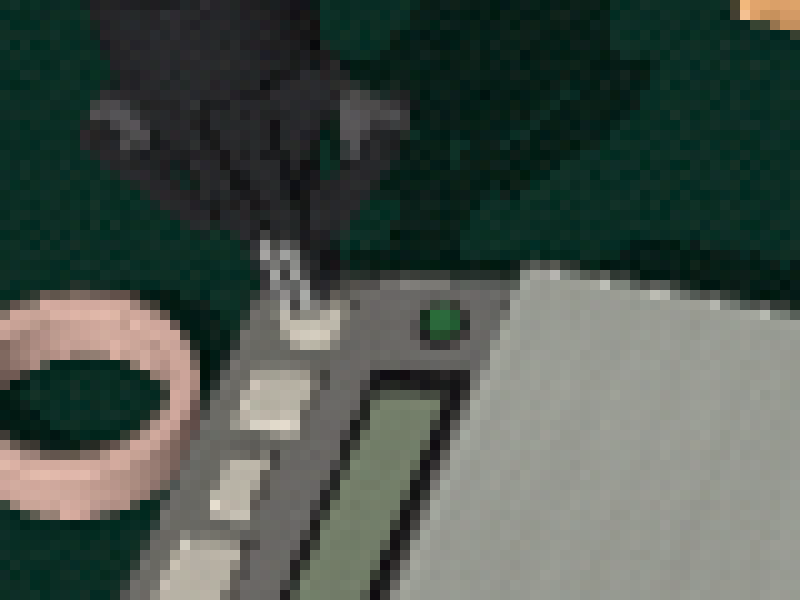

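View pics/z11.png

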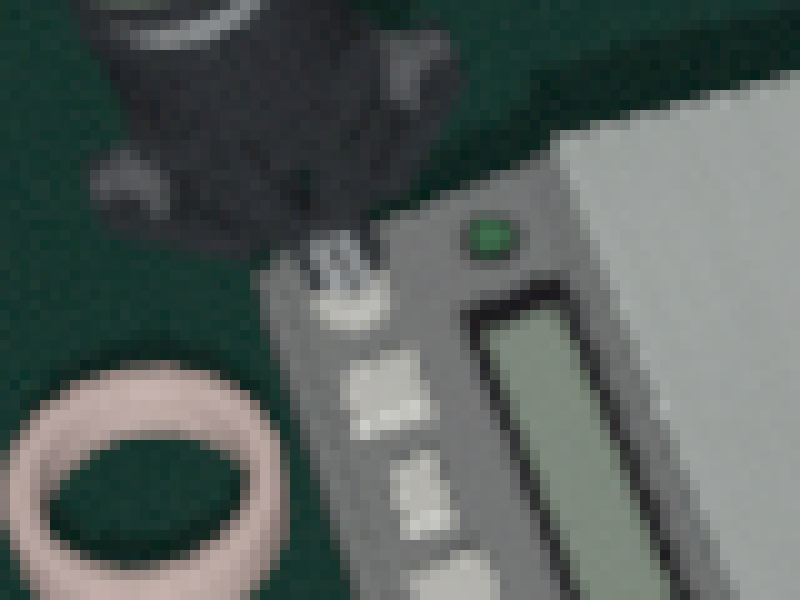

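>>> carry_out:
  commands:
    - [[0, 0, 0], [0.2, 0, 0], 255]

```text
time_s: 3.88
eef_pos: [0.4562, 0.0334, 0.031]
ee_rot: [[0.208, -0.237, 0.949], [0.051, 0.971, 0.232], [-0.977, 0.0, 0.214]]
wrist_force: [-0.1, 0.2, 0.3]
gripper_width: 0.0
```

>>> carry_out:
  commands:
    - [[0, 0, 0], [0.2, 0, 0], 255]

```text
time_s: 4.0
eef_pos: [0.4566, 0.0335, 0.0289]
ee_rot: [[0.208, -0.237, 0.949], [0.051, 0.971, 0.232], [-0.977, -0.0, 0.214]]
wrist_force: [0.3, 0.6, -0.4]
gripper_width: 0.0004
```

>>> carry_out:
  commands:
    - [[0, 0, 0], [0.2, 0, 0], 255]

```text
time_s: 4.12
eef_pos: [0.4571, 0.0336, 0.0269]
ee_rot: [[0.208, -0.237, 0.949], [0.051, 0.971, 0.232], [-0.977, -0.0, 0.214]]
wrist_force: [-0.3, -0.7, 0.7]
gripper_width: 0.0001
```

```bash
python3 v.py 6
python3 - <<'E'
from h import *
cv2.imwrite('pics/z12.png',cv2.resize(np.load('pics/s6.npz')['p'][190:250,260:340],(800,600),interpolation=cv2.INTER_NEAREST))
E
```

```text
[0.4568122  0.03368108 0.0266896 ] [ 0.01672179 -0.01492969  0.15020349]
```

View pics/w6.png

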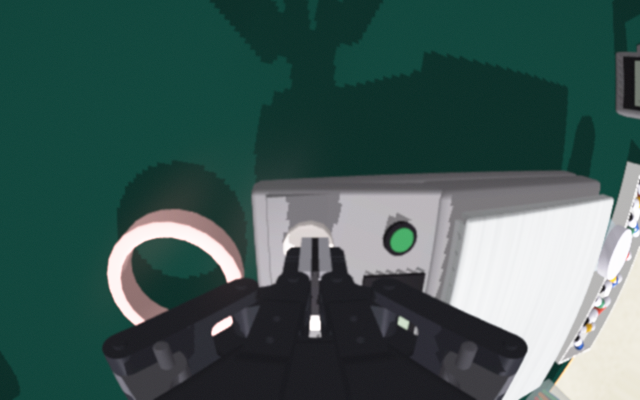

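View pics/z12.png

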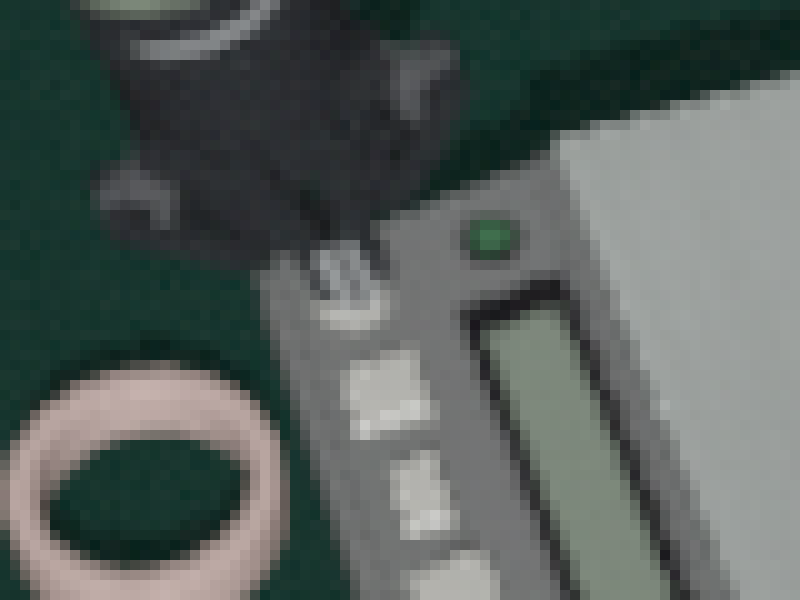

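>>> carry_out:
  commands:
    - [[0, 0, 0], [0.2, 0, 0], 255]

```text
time_s: 4.35
eef_pos: [0.4575, 0.0337, 0.0248]
ee_rot: [[0.208, -0.237, 0.949], [0.051, 0.971, 0.232], [-0.977, 0.0, 0.214]]
wrist_force: [-0.4, 0.2, 1.2]
gripper_width: 0.0002
```

>>> carry_out:
  commands:
    - [[0, 0, 0], [0.2, 0, 0], 255]

```text
time_s: 4.47
eef_pos: [0.4579, 0.0338, 0.0229]
ee_rot: [[0.208, -0.237, 0.949], [0.051, 0.971, 0.232], [-0.977, -0.0, 0.214]]
wrist_force: [-1.2, -0.7, 2.1]
gripper_width: 0.0003
```

>>> carry_out:
  commands:
    - [[0, 0, 0], [0.2, 0, 0], 255]

```text
time_s: 4.6
eef_pos: [0.4583, 0.0339, 0.0209]
ee_rot: [[0.208, -0.237, 0.949], [0.051, 0.971, 0.232], [-0.977, 0.0, 0.214]]
wrist_force: [-2.4, -0.1, 4.1]
gripper_width: 0.0001
```

>>> carry_out:
  commands:
    - [[0, 0, 0], [0.12, 0, 0], 255]
    - [[0, 0, 0], [0.05, 0, 0], 255]

```text
time_s: 4.85
eef_pos: [0.4584, 0.034, 0.0201]
ee_rot: [[0.207, -0.238, 0.949], [0.051, 0.971, 0.233], [-0.977, 0.0, 0.213]]
wrist_force: [-6.1, -1.5, 13.2]
gripper_width: 0.0002
```

```bash
python3 v.py 7
```

```text
[0.45844193 0.03397176 0.02011528] [-6.23712051 -0.57470322 11.66990163]
```

View pics/w7.png

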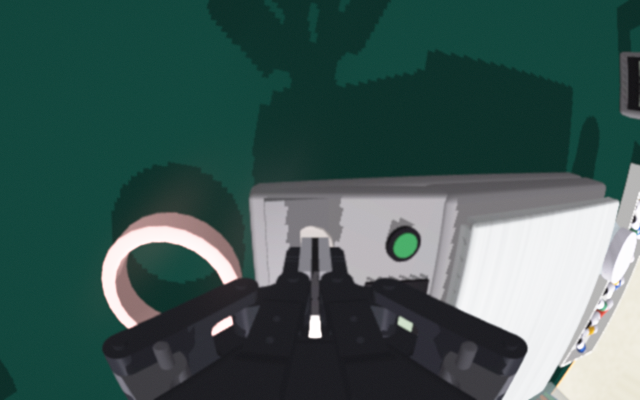

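>>> carry_out:
  commands:
    - [[0, 0, 0], [-1.0, 0, 0], 255]
    - [[0, 0, 0], [-1.0, 0, 0], 255]
    - [[0, 0, 0], [0, -2.1, -0.1], 255]
    - [[0, 0, 0], [0, -2.1, -0.1], 255]
    - [[0, 0, 0], [0, 0, 0], 255]
    - [[0, 0, 0], [0, 0, 0], 255]

```text
time_s: 5.7
eef_pos: [0.4627, -0.0087, 0.0414]
ee_rot: [[0.209, -0.239, 0.948], [0.051, 0.971, 0.233], [-0.977, -0.0, 0.215]]
wrist_force: [-0.2, -0.1, 0.7]
gripper_width: -0.0003
```

```bash
python3 v.py 8
python3 - <<'E'
from h import *
o=ctrl.get_obs(); print(o['ee_rot'].T@(o['eef_pos']-np.array([.4584,.034,.0201]))*1000)
cv2.imwrite('pics/z13.png',cv2.resize(np.load('pics/s8.npz')['p'][190:250,260:340],(800,600),interpolation=cv2.INTER_NEAREST))
E
```

```text
[ 0.46278176 -0.008535    0.04140279] [-0.17913578  0.76874588  0.35682064]
[-22.05629838 -42.35891092  -1.21534628]
```

View pics/w8.png

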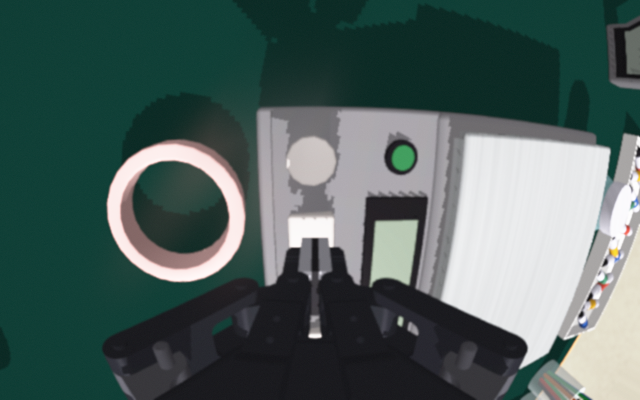

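View pics/z13.png

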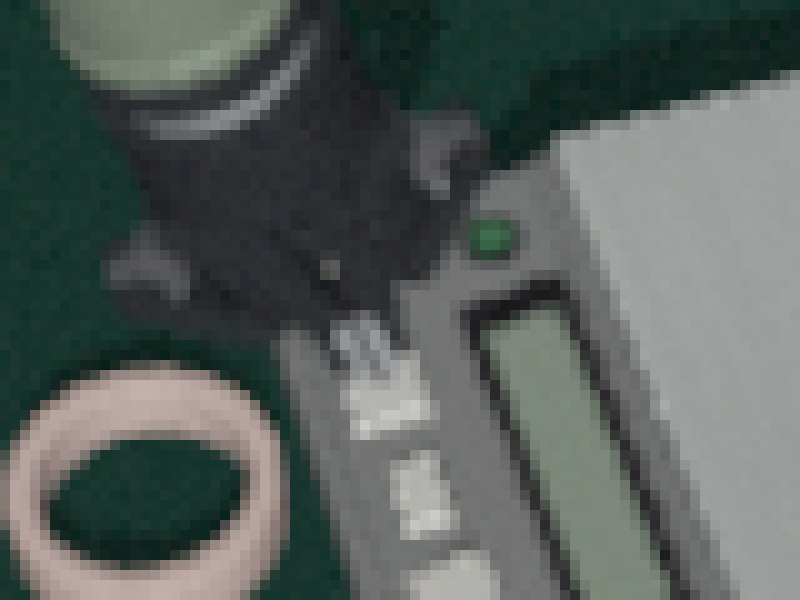

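>>> carry_out:
  commands:
    - [[0, 0, 0], [0.7, -0.1, -0.1], 255]
    - [[0, 0, 0], [0.6, 0, 0], 255]
    - [[0, 0, 0], [0.2, 0, 0], 255]
    - [[0, 0, 0], [0, 0, 0], 255]

```text
time_s: 6.3
eef_pos: [0.4643, -0.0075, 0.0247]
ee_rot: [[0.207, -0.241, 0.948], [0.052, 0.97, 0.236], [-0.977, 0.001, 0.213]]
wrist_force: [0.3, -1.0, 0.2]
gripper_width: 0.0002
```

>>> carry_out:
  commands:
    - [[0, 0, 0], [0.2, 0, 0], 255]

```text
time_s: 6.42
eef_pos: [0.4648, -0.0074, 0.0228]
ee_rot: [[0.207, -0.242, 0.948], [0.052, 0.97, 0.236], [-0.977, 0.001, 0.213]]
wrist_force: [-1.4, -1.4, 2.2]
gripper_width: -0.0001
```

>>> carry_out:
  commands:
    - [[0, 0, 0], [0.2, 0, 0], 255]

```text
time_s: 6.55
eef_pos: [0.4652, -0.0073, 0.0209]
ee_rot: [[0.207, -0.242, 0.948], [0.052, 0.97, 0.236], [-0.977, 0.001, 0.213]]
wrist_force: [-2.9, -0.0, 2.8]
gripper_width: 0.0001
```

>>> carry_out:
  commands:
    - [[0, 0, 0], [0.12, 0, 0], 255]
    - [[0, 0, 0], [0.06, 0, 0], 255]

```text
time_s: 6.8
eef_pos: [0.4654, -0.0072, 0.0195]
ee_rot: [[0.206, -0.242, 0.948], [0.052, 0.97, 0.236], [-0.977, 0.001, 0.213]]
wrist_force: [-5.6, -1.3, 9.6]
gripper_width: -0.0001
```

```bash
python3 v.py 9
python3 - <<'E'
from h import *
cv2.imwrite('pics/z14.png',cv2.resize(np.load('pics/s9.npz')['p'][190:250,260:340],(800,600),interpolation=cv2.INTER_NEAREST))
E
```

```text
[ 0.46544135 -0.00727939  0.01961445] [-3.8415322  -0.16044284  7.5562914 ]
```

View pics/z14.png

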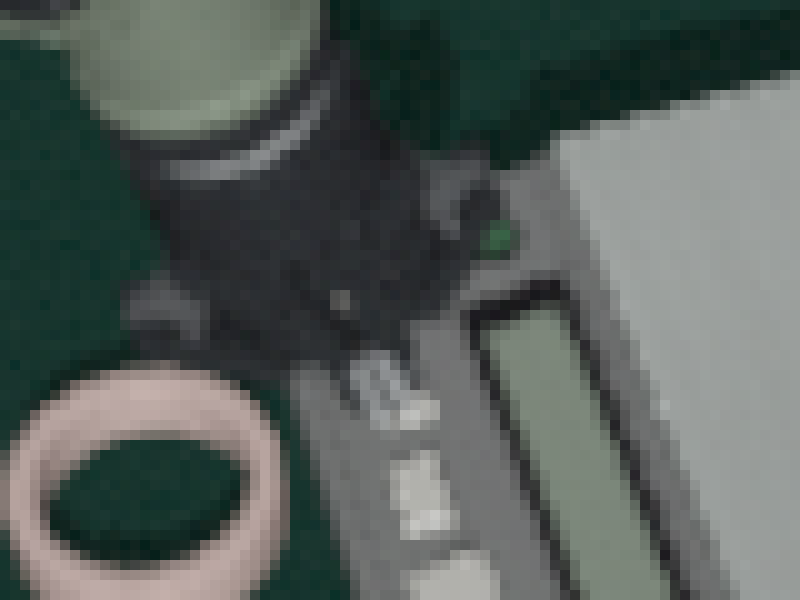

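View pics/w9.png

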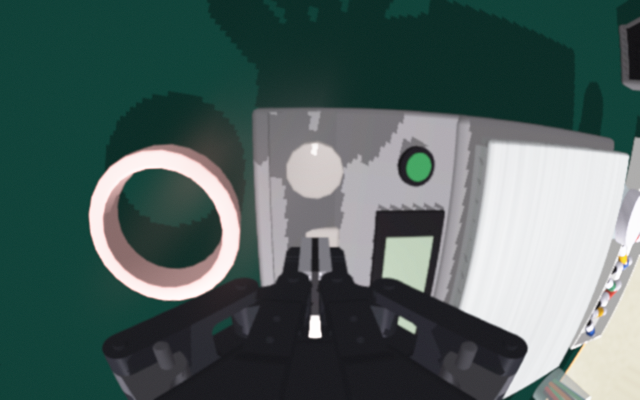

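Run:
```python
from h import *
p=ray_plane('scene0',[[361.3,138.2],[391.8,145.9],[376,173.5],[346.5,163]],.032);print(p.round(3),np.linalg.norm(np.diff(p[[0,1,2,3,0]],axis=0),axis=1),p.mean(0))
p=ray_plane('scene0',[[395.5,171]],.0);print('ink',p)
p=ray_plane('side0',[[311,347],[359,338]],.01);print('tube',p)
```

```text
[[0.474 0.481 0.032]
 [0.609 0.495 0.032]
 [0.622 0.314 0.032]
 [0.492 0.313 0.032]] [0.13500302 0.18188705 0.13053948 0.16816955] [0.54922991 0.40063667 0.032     ]
ink [[0.67219638 0.39522125 0.        ]]
tube [[ 0.47793688 -0.38646785  0.01      ]
 [ 0.6123018  -0.37289792  0.01      ]]
```

Run:
```python
from h import *
plan([([.455,.05,.14],Rt(10,6)),([.52,.40,.22],Rt(5,0))],0)
```

```text
[[[1.3, 2.1, -0.2], [-3.89, 1.94, 0.97], 0],
[[1.3, 2.1, -0.2], [-3.93, 1.95, 0.79], 0],
[[1.4, 2.1, -0.3], [-3.97, 1.94, 0.6], 0],
[[0.7, 0.9, -0.0], [-0.95, 4.76, 1.89], 0],
[[0.7, 0.8, -0.0], [-0.98, 4.79, 1.81], 0],
[[0.7, 0.9, -0.0], [-1.01, 4.81, 1.74], 0],
[[0.7, 0.8, -0.1], [-1.03, 4.83, 1.67], 0],
[[0.7, 0.9, -0.0], [-1.07, 4.85, 1.59], 0]]

[[[0.7, 0.8, -0.1], [-1.09, 4.87, 1.52], 0],
[[0.7, 0.9, -0.0], [-1.12, 4.88, 1.44], 0]]
```

>>> carry_out:
  commands:
    - [[0, 0, 0], [-3.0, 0, 0], 255]
    - [[1.3, 2.1, -0.2], [-4.0, 1.9, 0.8], 255]
    - [[1.4, 2.1, -0.3], [-4.0, 1.9, 0.6], 0]
    - [[0.7, 0.9, 0], [-1.0, 4.8, 1.8], 0]
    - [[0.7, 0.9, 0], [-1.0, 4.8, 1.8], 0]
    - [[0.7, 0.9, 0], [-1.0, 4.8, 1.7], 0]
    - [[0.7, 0.9, 0], [-1.0, 4.8, 1.6], 0]
    - [[0.7, 0.9, 0], [-1.0, 4.8, 1.5], 0]

```text
time_s: 7.9
eef_pos: [0.4891, 0.2832, 0.1954]
ee_rot: [[0.064, -0.122, 0.991], [0.016, 0.993, 0.121], [-0.998, 0.008, 0.065]]
wrist_force: [1.3, 0.0, 0.1]
gripper_width: 0.0854
```

Run:
```python
from h import *
plan([([.52,.40,.22],Rt(5,0))],0)
```

```text
[[[0.7, 1.2, -0.2], [-0.69, 3.74, 1.54], 0],
[[0.6, 1.3, -0.2], [-0.74, 3.76, 1.49], 0],
[[0.7, 1.2, -0.1], [-0.78, 3.78, 1.43], 0]]
```

>>> carry_out:
  commands:
    - [[0.7, 1.2, -0.2], [-0.6, 3.7, 1.5], 0]
    - [[0.6, 1.3, -0.2], [-0.6, 3.7, 1.5], 0]
    - [[0.6, 1.2, -0.2], [-0.6, 2.5, 1.0], 0]
    - [[0, 0, 0], [0, 0, 0], 0]
    - [[0, 0, 0], [0, 0, 0], 0]

```text
time_s: 8.52
eef_pos: [0.5179, 0.3936, 0.2146]
ee_rot: [[0.001, -0.093, 0.996], [-0.0, 0.996, 0.093], [-1.0, -0.0, 0.001]]
wrist_force: [-0.5, -0.8, -0.2]
gripper_width: 0.0853
```

Run:
```python
from h import *
snap('wrist','wt.png');snap('scene','ct.png');print(ctrl.get_obs()['eef_pos'])
```

```text
[0.51779898 0.39324482 0.21496091]
```

View pics/wt.png

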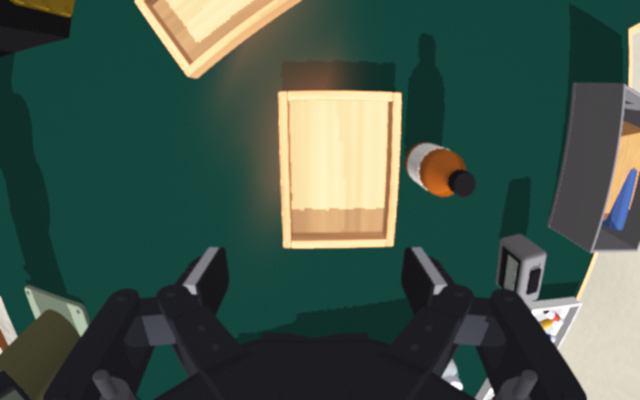

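View pics/ct.png

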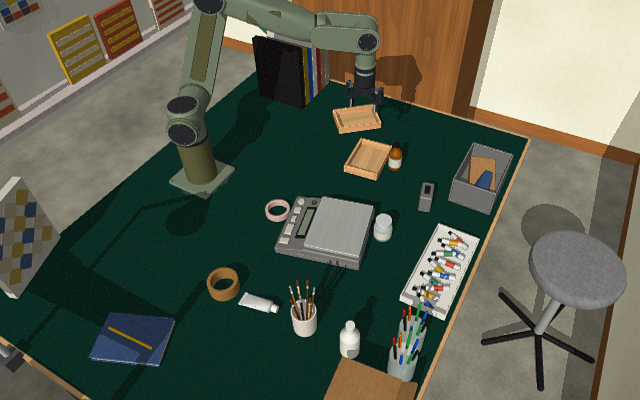

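Run:
```python
from h import *
p=wray_plane('wt',[[279.5,92.5],[401,93],[393,247],[284,248]],.032);print(p.round(4),np.linalg.norm(np.diff(p[[0,1,2,3,0]],axis=0),axis=1),p.mean(0))
print(np.degrees(np.arctan2(*(p[3]-p[0])[[0,1]])),np.degrees(np.arctan2(*(p[2]-p[1])[[0,1]])))
s0=np.load('pics/ct.npz')['p']
cv2.imwrite('pics/z15.png',cv2.resize(s0[125:195,335:415],(686,600),interpolation=cv2.INTER_CUBIC))
d=np.load('pics/wt.npz')['p'][75:265,260:420]
cv2.imwrite('pics/z16.png',cv2.resize(d,None,fx=3.1,fy=3.1,interpolation=cv2.INTER_CUBIC))
```

```text
[[0.4705 0.4797 0.032 ]
 [0.6077 0.4945 0.032 ]
 [0.627  0.3049 0.032 ]
 [0.4887 0.292  0.032 ]] [0.1379439  0.19060168 0.13891149 0.18854684] [0.54847953 0.39278017 0.032     ]
174.47266934293935 174.17971262157843
```

View pics/z15.png

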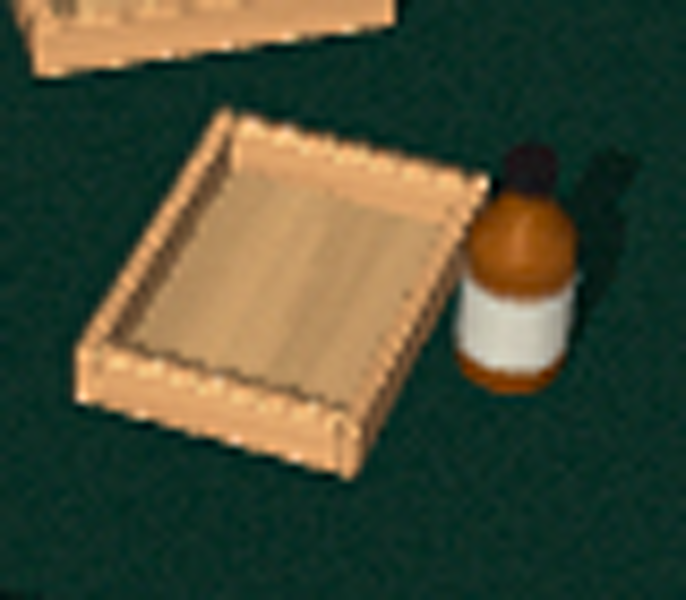

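View pics/z16.png

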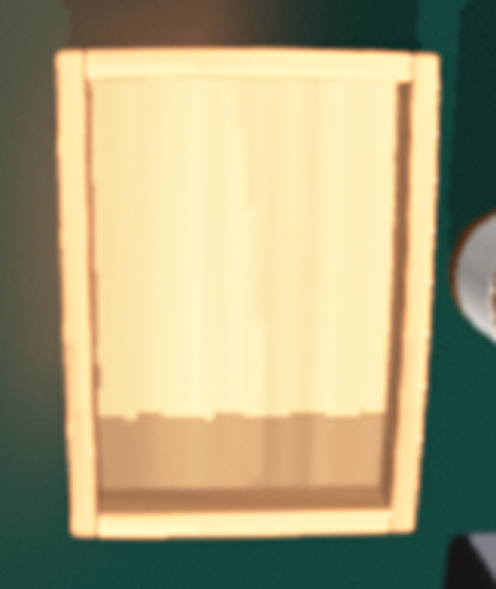

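Run:
```python
from h import *
plan([([.4838,.3863,.05],Rt(5.7,0))],170)
```

```text
[[[-0.1, 0.0, 0.0], [4.12, -0.09, -0.87], 170],
[[-0.1, 0.0, 0.0], [4.12, -0.09, -0.87], 170],
[[-0.1, 0.0, 0.0], [4.13, -0.09, -0.86], 170],
[[-0.1, 0.1, 0.0], [4.12, -0.1, -0.87], 170]]
```

>>> carry_out:
  commands:
    - [[-0.1, 0, 0], [4.0, -0.1, -1.7], 170]
    - [[-0.1, 0, 0], [4.0, -0.1, -1.0], 170]
    - [[-0.1, 0, 0], [3.5, -0.1, -0.5], 170]
    - [[0, 0, 0], [2.0, 0, 0], 170]
    - [[0, 0, 0], [0, 0, 0], 170]
    - [[0, 0, 0], [0, 0, 0], 170]

```text
time_s: 9.38
eef_pos: [0.486, 0.3815, 0.079]
ee_rot: [[0.005, -0.091, 0.996], [0.001, 0.996, 0.091], [-1.0, 0.001, 0.005]]
wrist_force: [-0.2, 0.0, 0.8]
gripper_width: 0.0284
```

Run:
```python
from h import *
snap('wrist','wu.png');snap('side','su.png')
plan([([.4838,.3863,.03],Rt(5.7,0))],170)
```

```text
[[[-0.5, 0.3, -0.1], [4.93, 0.46, -0.23], 170]]
```

View pics/wu.png

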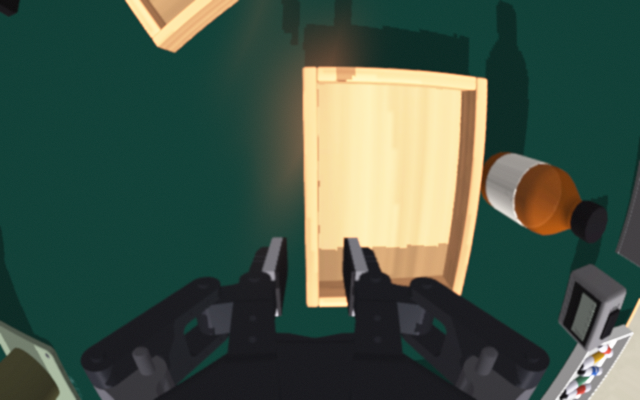

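View pics/su.png

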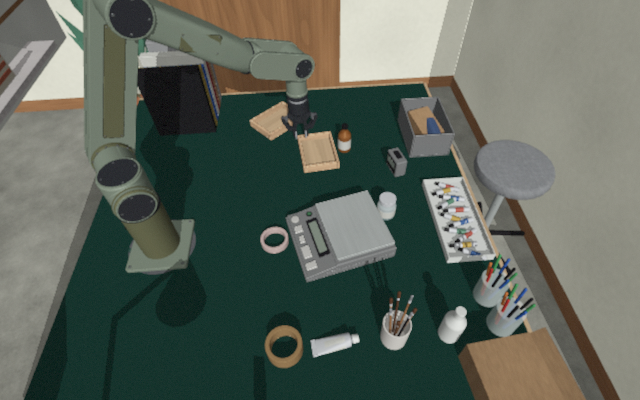

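>>> carry_out:
  commands:
    - [[-0.5, 0.3, 0], [2.5, 0.4, -0.2], 170]
    - [[0, 0, 0], [2.2, 0, 0], 170]
    - [[0, 0, 0], [0, 0, 0], 170]
    - [[0, 0, 0], [0, 0, 0], 170]

```text
time_s: 9.98
eef_pos: [0.4891, 0.3885, 0.0383]
ee_rot: [[0.011, -0.1, 0.995], [0.007, 0.995, 0.1], [-1.0, 0.006, 0.011]]
wrist_force: [0.5, 0.5, 1.2]
gripper_width: 0.0287
```

Run:
```python
from h import *
snap('wrist','wv.png')
plan([([.4838,.3863,.0],Rt(5.7,0))],170)
```

```text
[[[0.0, 0.6, -0.4], [3.81, -0.18, -0.58], 170]]
```

View pics/wv.png

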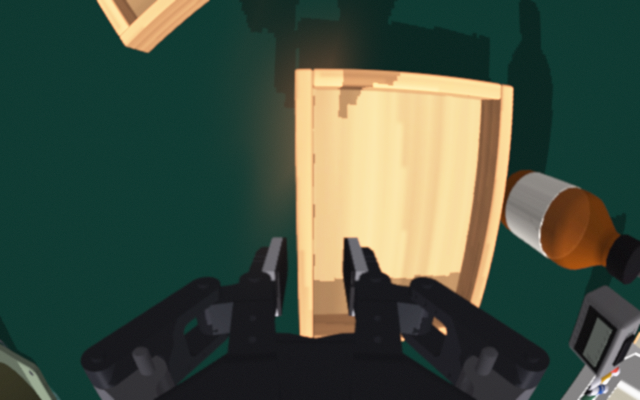

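>>> carry_out:
  commands:
    - [[0, 0.5, -0.3], [1.2, -0.1, -0.5], 170]
    - [[0, 0, 0], [1.0, 0, -0.1], 170]
    - [[0, 0, 0], [0, 0, 0], 170]
    - [[0, 0, 0], [0, 0, 0], 170]

```text
time_s: 10.52
eef_pos: [0.4837, 0.3874, 0.0163]
ee_rot: [[0.004, -0.1, 0.995], [0.002, 0.995, 0.1], [-1.0, 0.002, 0.004]]
wrist_force: [0.1, -0.3, 0.5]
gripper_width: 0.0285
```

Run:
```python
from h import *
snap('wrist','wx.png');snap('scene','cx.png')
plan([([.4838,.3863,.0],Rt(5.7,0))],170)
s0=np.load('pics/cx.npz')['p']
cv2.imwrite('pics/z17.png',cv2.resize(s0[95:195,325:415],(540,600),interpolation=cv2.INTER_CUBIC))
```

```text
[[[0.0, 0.2, -0.1], [1.64, -0.11, -0.01], 170]]
```

View pics/wx.png

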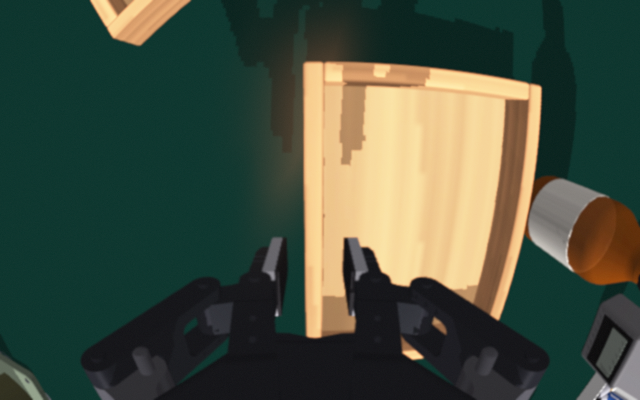

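View pics/z17.png

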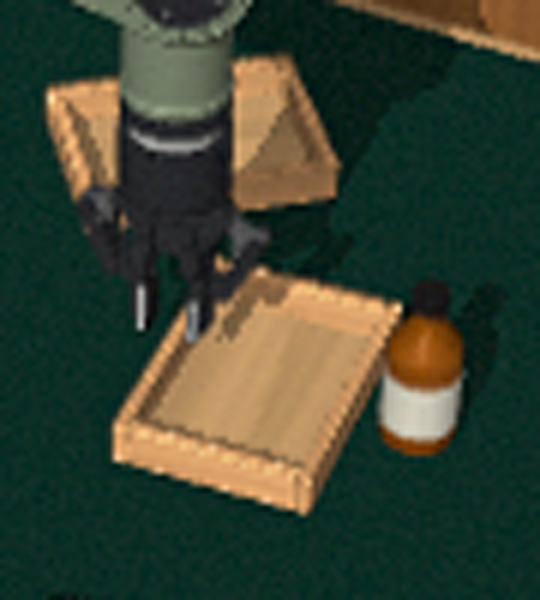

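>>> carry_out:
  commands:
    - [[0, 0, 0], [0.8, -0.1, 0], 170]
    - [[0, 0, 0], [0.7, 0, 0], 170]
    - [[0, 0, 0], [0, 0, 0], 170]

```text
time_s: 11.0
eef_pos: [0.4841, 0.3863, 0.0005]
ee_rot: [[0.004, -0.1, 0.995], [0.002, 0.995, 0.1], [-1.0, 0.002, 0.005]]
wrist_force: [-0.1, -0.0, 0.4]
gripper_width: 0.0284
```

>>> carry_out:
  commands:
    - [[0, 0, 0], [0.3, 0, 0], 170]
    - [[0, 0, 0], [0.3, 0, 0], 170]

```text
time_s: 11.25
eef_pos: [0.4844, 0.3865, -0.0056]
ee_rot: [[0.005, -0.1, 0.995], [0.002, 0.995, 0.1], [-1.0, 0.002, 0.005]]
wrist_force: [0.5, -0.6, -0.7]
gripper_width: 0.0285
```

Run:
```python
from h import *
snap('wrist','wy.png');snap('scene','cy.png')
plan([([.4838,.3863,-.013],Rt(5.7,0))],170)
s0=np.load('pics/cy.npz')['p']
cv2.imwrite('pics/z18.png',cv2.resize(s0[95:195,325:415],(540,600),interpolation=cv2.INTER_CUBIC))
```

```text
[[[0.0, 0.3, -0.1], [0.71, -0.0, -0.04], 170]]
```

View pics/wy.png

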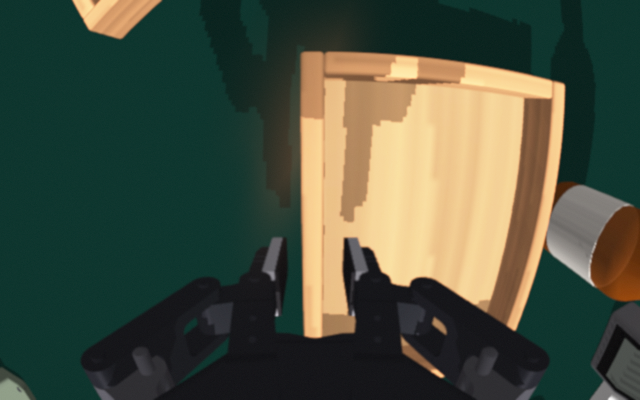

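View pics/z18.png

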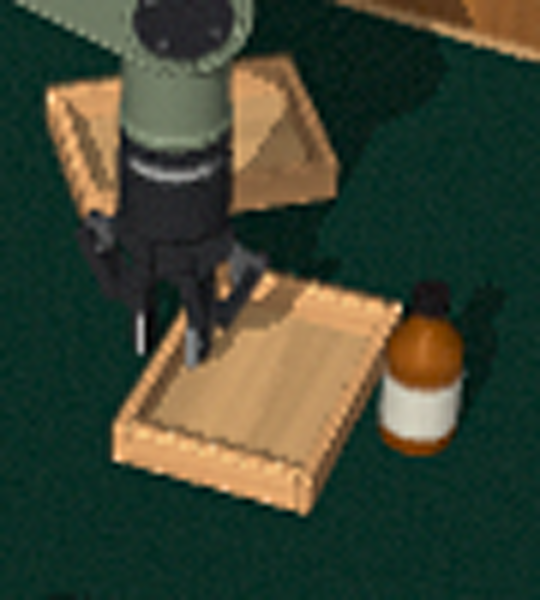

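>>> carry_out:
  commands:
    - [[0, 0, 0], [0.4, 0, 0], 170]
    - [[0, 0, 0], [0.4, 0, 0], 170]
    - [[0, 0, 0], [0.2, 0, 0], 170]

```text
time_s: 11.72
eef_pos: [0.4844, 0.3866, -0.0162]
ee_rot: [[0.005, -0.1, 0.995], [0.002, 0.995, 0.1], [-1.0, 0.002, 0.005]]
wrist_force: [0.0, 0.4, -0.4]
gripper_width: 0.0285
```

Run:
```python
from h import *
snap('wrist','wa.png');snap('scene','ca.png')
s0=np.load('pics/ca.npz')['p']
a=cv2.resize(s0[130:170,335:375],(600,600),interpolation=cv2.INTER_CUBIC)
b=cv2.resize(np.load('pics/wa.npz')['p'][180:300,240:400],(800,600),interpolation=cv2.INTER_CUBIC)
cv2.imwrite('pics/z19.png',cv2.resize(np.hstack([a,b]),(800,343)))
```

```text
(no output)
```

View pics/z19.png

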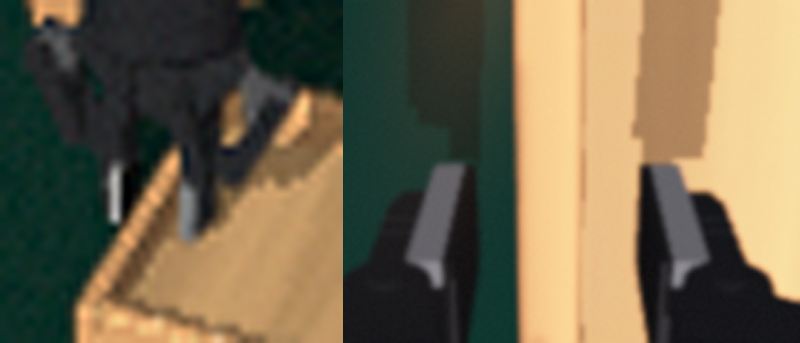

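>>> carry_out:
  commands:
    - [[0, 0, 0], [0.1, 0, 0], 220]
    - [[0, 0, 0], [0, 0, 0], 255]
    - [[0, 0, 0], [0, 0, 0], 255]
    - [[0, 0, 0], [0, 0, 0], 255]
  newtons: 100

```text
time_s: 12.32
eef_pos: [0.4843, 0.3866, -0.017]
ee_rot: [[0.004, -0.1, 0.995], [0.003, 0.995, 0.1], [-1.0, 0.002, 0.005]]
wrist_force: [0.3, 0.3, 0.8]
gripper_width: 0.0079
```

Run:
```python
from h import *
snap('wrist','wb.png')
```

```text
(no output)
```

View pics/wb.png

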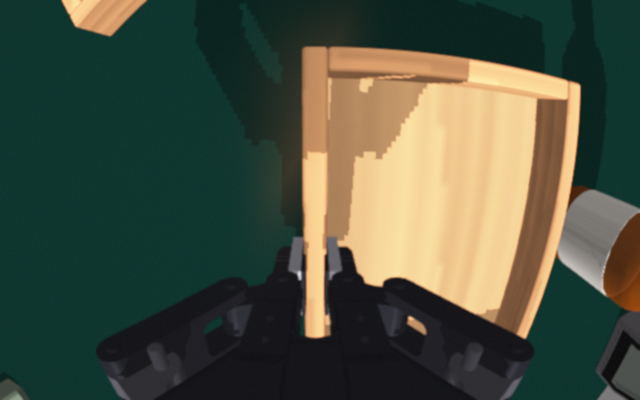

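>>> carry_out:
  commands:
    - [[0, 0, 0], [-0.5, 0, 0], 255]
    - [[0, 0, 0], [-1.0, 0, 0], 255]
    - [[0, 0, 0], [-1.0, 0, 0], 255]
    - [[0, 0, 0], [0, 0, 0], 255]

```text
time_s: 12.88
eef_pos: [0.4831, 0.3859, 0.0086]
ee_rot: [[0.002, -0.1, 0.995], [0.001, 0.995, 0.1], [-1.0, 0.001, 0.002]]
wrist_force: [-0.8, -0.3, -2.8]
gripper_width: 0.0081
```

Run:
```python
from h import *
snap('wrist','wc.png');snap('scene','cc.png');print(ctrl.get_obs()['wrist_force'])
s0=np.load('pics/cc.npz')['p']
cv2.imwrite('pics/z20.png',cv2.resize(s0[95:195,325:415],(540,600),interpolation=cv2.INTER_CUBIC))
```

```text
[ 1.0832192   0.74746805 -2.95457692]
```

View pics/wc.png

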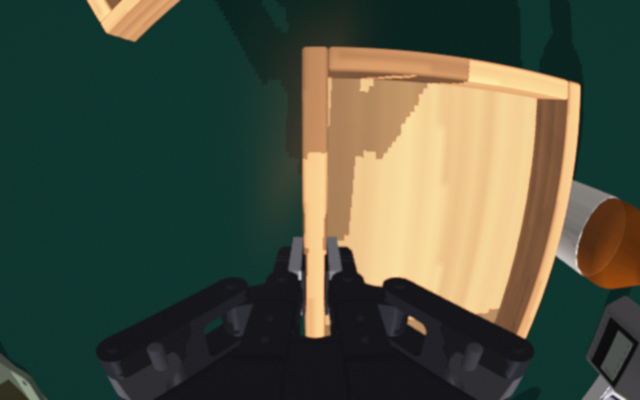

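View pics/z20.png

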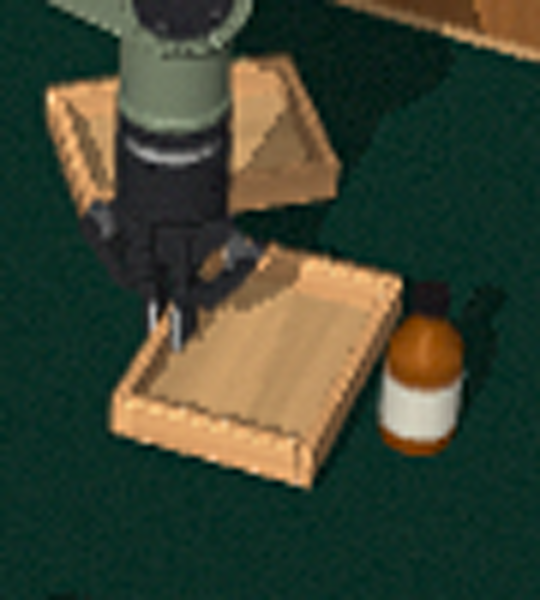

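Run:
```python
from h import *
p=ray_plane('c1',np.array([[377,100],[680,155],[593,462],[265,390]])/6+[260,180],.078);print(p.round(4),p.mean(0))
plan([([.4831,.385,.15],Rt(5.7)),([.55,.1,.15],Rt(10)),([.5758,-.0363,.12],Rt(13.7))],255,step=4)
```

```text
[[ 0.5238  0.0679  0.078 ]
 [ 0.7042  0.1137  0.078 ]
 [ 0.7604 -0.1114  0.078 ]
 [ 0.5793 -0.1538  0.078 ]] [ 0.64195881 -0.02089366  0.078     ]
[[[0.0, 0.0, -0.0], [-3.56, -0.01, 0.02], 255],
[[0.0, 0.0, -0.0], [-3.56, -0.01, 0.02], 255],
[[0.0, 0.0, -0.0], [-3.57, -0.01, 0.02], 255],
[[0.0, 0.0, -0.0], [-3.56, -0.01, 0.03], 255],
[[-0.5, 0.0, -0.0], [-0.0, -3.63, 0.48], 255],
[[-0.5, 0.0, -0.0], [-0.0, -3.63, 0.44], 255],
[[-0.5, 0.0, -0.0], [-0.0, -3.64, 0.41], 255],
[[-0.6, 0.0, -0.0], [-0.0, -3.64, 0.38], 255]]

[[[-0.5, 0.0, -0.0], [-0.0, -3.64, 0.34], 255],
[[-0.6, 0.0, -0.0], [-0.0, -3.65, 0.31], 255],
[[-0.5, 0.0, -0.0], [-0.0, -3.65, 0.28], 255],
[[-0.6, 0.0, -0.0], [-0.0, -3.65, 0.24], 255],
[[-0.9, 0.0, -0.0], [0.75, -3.47, 0.04], 255],
[[-0.9, 0.0, -0.0], [0.75, -3.47, -0.01], 255],
[[-0.9, 0.0, -0.0], [0.75, -3.46, -0.07], 255],
[[-1.0, 0.0, 0.0], [0.75, -3.47, -0.12], 255]]
```

>>> carry_out:
  commands:
    - [[0, 0, 0], [-2.5, 0, 0], 255]
    - [[0, 0, 0], [-4.0, 0, 0], 255]
    - [[0, 0, 0], [-4.0, 0, 0], 255]
    - [[0, 0, 0], [-3.0, 0, 0], 255]
    - [[-0.5, 0, 0], [0, -2.0, 0.3], 255]
    - [[-0.5, 0, 0], [0, -3.6, 0.4], 255]
    - [[-0.5, 0, 0], [0, -3.6, 0.4], 255]
    - [[-0.5, 0, 0], [0, -3.6, 0.4], 255]

```text
time_s: 13.98
eef_pos: [0.5091, 0.2578, 0.1432]
ee_rot: [[-0.006, -0.141, 0.99], [-0.003, 0.99, 0.141], [-1.0, -0.002, -0.006]]
wrist_force: [0.5, -0.5, -2.6]
gripper_width: 0.0081
```

Run:
```python
from h import *
plan([([.576,-.0363,.12],Rt(13.7))],255,step=4)
```

```text
[[[-0.7, -0.0, 0.0], [0.3, -3.76, 0.31], 255],
[[-0.7, -0.1, 0.0], [0.3, -3.76, 0.26], 255],
[[-0.7, -0.0, 0.0], [0.3, -3.76, 0.22], 255],
[[-0.7, -0.1, 0.0], [0.3, -3.76, 0.17], 255],
[[-0.7, -0.0, 0.0], [0.29, -3.77, 0.13], 255],
[[-0.7, -0.1, 0.0], [0.3, -3.77, 0.08], 255],
[[-0.7, -0.0, 0.1], [0.29, -3.77, 0.03], 255],
[[-0.7, -0.1, 0.0], [0.29, -3.77, -0.01], 255]]
```

>>> carry_out:
  commands:
    - [[-0.7, 0, 0], [0, -3.8, 0.3], 255]
    - [[-0.7, 0, 0], [0, -3.8, 0.3], 255]
    - [[-0.7, 0, 0], [0, -3.8, 0.2], 255]
    - [[-0.7, 0, 0], [0.3, -3.8, 0.2], 255]
    - [[-0.7, 0, 0], [0.3, -3.8, 0.1], 255]
    - [[-0.7, 0, 0], [0.3, -3.0, 0.1], 255]
    - [[-0.7, 0, 0], [0.3, -2.0, 0], 255]
    - [[0, 0, 0], [0, 0, 0], 255]

```text
time_s: 14.98
eef_pos: [0.5611, 0.0123, 0.1281]
ee_rot: [[-0.011, -0.225, 0.974], [-0.005, 0.974, 0.224], [-1.0, -0.002, -0.012]]
wrist_force: [0.0, 0.0, -2.3]
gripper_width: 0.0079
```

Run:
```python
from h import *
snap('wrist','wd.png')
plan([([.576,-.0363,.10],Rt(13.7))],255,step=4)
```

```text
[[[-0.3, -0.4, 0.1], [1.41, -2.58, 0.19], 255],
[[-0.4, -0.3, 0.0], [1.41, -2.58, 0.17], 255]]
```

View pics/wd.png

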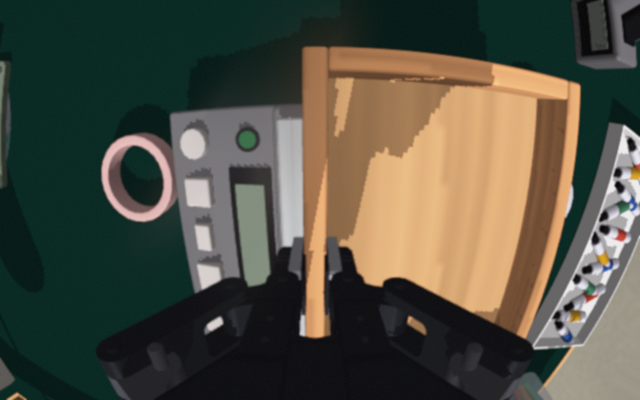

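>>> carry_out:
  commands:
    - [[-0.3, -0.3, 0], [0.3, -2.2, 0.2], 255]
    - [[-0.3, -0.3, 0], [0.5, -1.8, 0.2], 255]
    - [[0, 0, 0], [0.5, -0.3, 0], 255]
    - [[0, 0, 0], [0, 0, 0], 255]
    - [[0, 0, 0], [0, 0, 0], 255]

```text
time_s: 15.65
eef_pos: [0.5737, -0.0243, 0.114]
ee_rot: [[-0.003, -0.24, 0.971], [0.001, 0.971, 0.24], [-1.0, 0.001, -0.003]]
wrist_force: [1.0, -0.8, -2.5]
gripper_width: 0.0081
```

Run:
```python
from h import *
snap('side','sd.png')
plan([([.576,-.0363,.070],Rt(13.7))],255,step=4)
s0=np.load('pics/sd.npz')['p']
cv2.imwrite('pics/z21.png',cv2.resize(s0[140:300,240:420],(675,600),interpolation=cv2.INTER_CUBIC))
```

```text
[[[0.1, -0.1, -0.0], [2.2, -0.62, -0.02], 255],
[[0.1, -0.1, -0.1], [2.19, -0.61, -0.02], 255]]
```

View pics/z21.png

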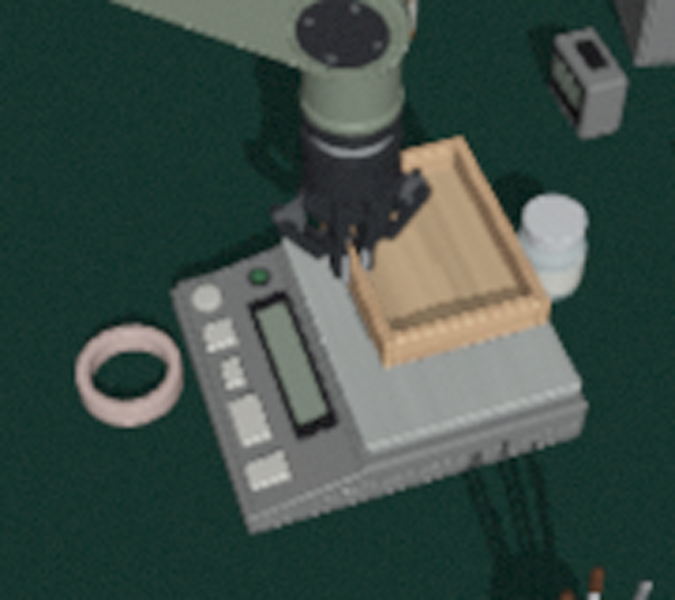

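>>> carry_out:
  commands:
    - [[0.1, -0.1, 0], [1.5, -0.6, 0], 255]
    - [[0.1, -0.1, 0], [1.5, -0.5, 0], 255]
    - [[0, 0, 0], [0.5, 0, 0], 255]
    - [[0, 0, 0], [0, 0, 0], 255]
    - [[0, 0, 0], [0, 0, 0], 255]

```text
time_s: 16.32
eef_pos: [0.5755, -0.035, 0.0756]
ee_rot: [[-0.001, -0.237, 0.972], [0.002, 0.972, 0.237], [-1.0, 0.002, -0.001]]
wrist_force: [0.8, 0.1, -1.7]
gripper_width: 0.0081
```

Run:
```python
from h import *
plan([([.576,-.0363,.065],Rt(13.7))],255,step=4)
```

```text
[[[-0.0, -0.0, -0.1], [1.06, -0.14, 0.01], 255]]
```

>>> carry_out:
  commands:
    - [[0, 0, 0], [0.6, -0.1, 0], 255]
    - [[0, 0, 0], [0.4, 0, 0], 255]

```text
time_s: 16.58
eef_pos: [0.5767, -0.036, 0.0662]
ee_rot: [[0.001, -0.237, 0.972], [0.002, 0.972, 0.237], [-1.0, 0.001, 0.001]]
wrist_force: [-0.7, 0.3, -2.7]
gripper_width: 0.0081
```

>>> carry_out:
  commands:
    - [[0, 0, 0], [0.2, 0, 0], 255]

```text
time_s: 16.7
eef_pos: [0.5767, -0.036, 0.0639]
ee_rot: [[0.001, -0.237, 0.972], [0.002, 0.972, 0.237], [-1.0, 0.002, 0.001]]
wrist_force: [-0.3, 0.3, -2.4]
gripper_width: 0.0079
```

>>> carry_out:
  commands:
    - [[0, 0, 0], [0.2, 0, 0], 255]

```text
time_s: 16.82
eef_pos: [0.5767, -0.036, 0.0618]
ee_rot: [[0.001, -0.237, 0.972], [0.002, 0.972, 0.237], [-1.0, 0.002, 0.001]]
wrist_force: [-0.8, 0.0, -2.4]
gripper_width: 0.0081
```

>>> carry_out:
  commands:
    - [[0, 0, 0], [0.15, 0, 0], 255]

```text
time_s: 16.95
eef_pos: [0.5768, -0.036, 0.061]
ee_rot: [[0.001, -0.237, 0.972], [0.002, 0.972, 0.237], [-1.0, 0.001, 0.001]]
wrist_force: [-3.8, 0.5, 8.0]
gripper_width: 0.0078
```

>>> carry_out:
  commands:
    - [[0, 0, 0], [0.15, 0, 0], 255]

```text
time_s: 17.08
eef_pos: [0.5767, -0.036, 0.061]
ee_rot: [[0.0, -0.237, 0.972], [0.002, 0.972, 0.237], [-1.0, 0.002, 0.001]]
wrist_force: [-6.4, 1.5, 10.0]
gripper_width: 0.0082
```

>>> carry_out:
  commands:
    - [[0, 0, 0], [-0.03, 0, 0], 230]
    - [[0, 0, 0], [0, 0, 0], 190]
    - [[0, 0, 0], [0, 0, 0], 180]
    - [[0, 0, 0], [-1.0, 0, 0], 180]
    - [[0, 0, 0], [-2.5, 0, 0], 180]
    - [[0, 0, 0], [-3.5, 0, 0], 180]
    - [[0, 0, 0], [-2.5, 0, -2.0], 180]
    - [[0, 0, 0], [0, 0, 0], 255]

```text
time_s: 18.08
eef_pos: [0.5603, -0.0415, 0.1634]
ee_rot: [[0.009, -0.237, 0.971], [0.0, 0.972, 0.237], [-1.0, -0.002, 0.009]]
wrist_force: [-0.0, 0.5, -0.2]
gripper_width: 0.0077
```

Run:
```python
from h import *
snap('side','se.png');snap('scene','ce.png');snap('wrist','we.png')
print(ctrl.get_obs()['eef_pos'])
```

```text
[ 0.55894458 -0.04081662  0.15989851]
```

View pics/we.png

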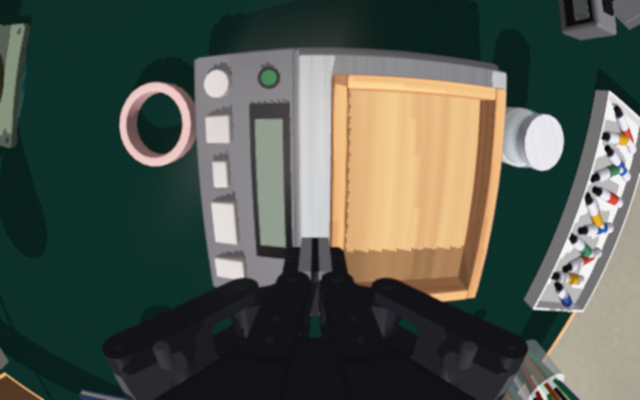

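View pics/ce.png

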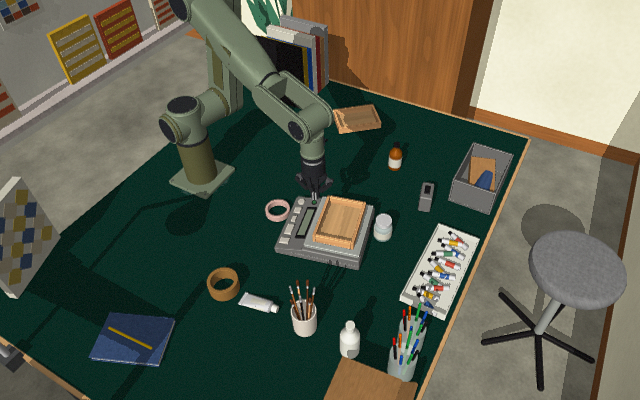

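Run:
```python
from h import *
d=np.load('pics/we.npz')['p'][35:315,190:520]
cv2.imwrite('pics/z22.png',cv2.resize(d,None,fx=2.1,fy=2.1,interpolation=cv2.INTER_CUBIC))
d=np.load('pics/ce.npz')['p'][180:280,260:390]
cv2.imwrite('pics/z23.png',cv2.resize(d,(780,600),interpolation=cv2.INTER_CUBIC))
```

```text
(no output)
```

View pics/z22.png

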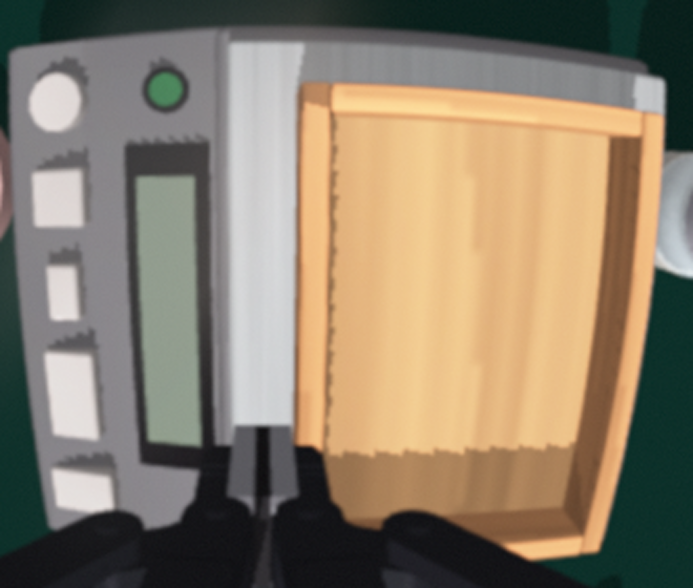

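View pics/z23.png

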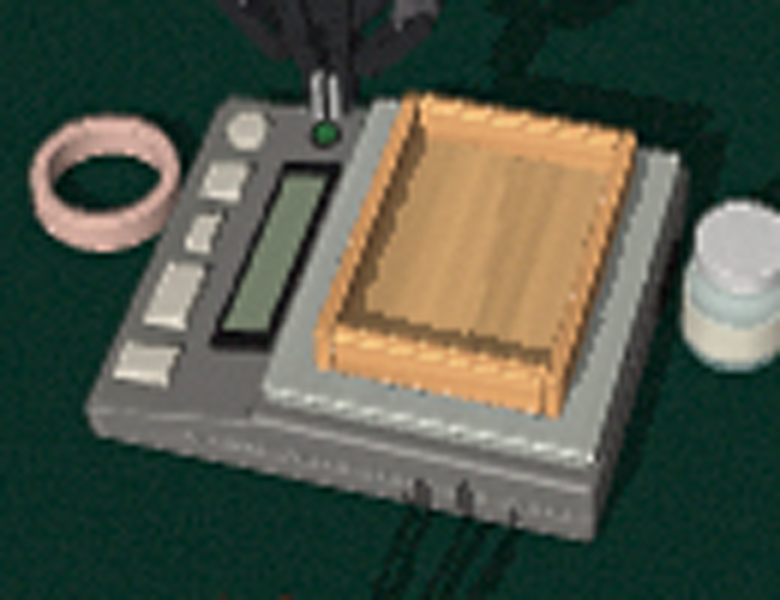

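Run:
```python
from h import *
f=np.array([190,35]);s=2.1
t=wray_plane('we',np.array([[302,86],[664,113],[600,552]])/s+f,.110); print(t.round(4))
c=(t[0]+t[2])/2; y=t[1]-t[2]; print('tray c',c, np.linalg.norm(t[0]-t[1]),np.linalg.norm(y),np.degrees(np.arctan2(-y[0],y[1])))
p=wray_plane('we',np.array([[229,40],[664,78]])/s+f,.078);print('pan',p.round(4),np.linalg.norm(p[1]-p[0]))
a=np.radians(YAW);X=np.array([np.cos(a),np.sin(a)]);Y=np.array([-np.sin(a),np.cos(a)])
pc=p[:,:2].mean(0)-.115*Y;print('pan c',pc,'diff scale', (c[:2]-pc)@X,(c[:2]-pc)@Y)
k=wray_plane('we',np.array([[56,101],[58,198],[63,292],[72,396],[84,491]])/s+f,.05);print(k.round(4))
g=np.array([260,180])
P=ray_plane('ce',np.array([[377,100],[680,155],[593,462],[265,390]])/6+g,.078)[:,:2].mean(0)
T=ray_plane('ce',np.array([[407,96],[634,131],[557,378],[320,330]])/6+g,.110)[:,:2].mean(0);print(P,T,(T-P)@X,(T-P)@Y)
```

```text
[[ 0.5501  0.0541  0.11  ]
 [ 0.6853  0.0892  0.11  ]
 [ 0.7314 -0.0957  0.11  ]]
tray c [ 0.64076257 -0.02076659  0.11      ] 0.13963689731241638 0.19052598897105347 13.999272421406946
pan [[0.5203 0.069  0.078 ]
 [0.7024 0.1134 0.078 ]] 0.18741987650351466
pan c [ 0.63854577 -0.02055753] diff scale 0.002104212132244057 -0.0007281300728564113
[[ 0.45    0.033   0.05  ]
 [ 0.4599 -0.0089  0.05  ]
 [ 0.4698 -0.0502  0.05  ]
 [ 0.4817 -0.099   0.05  ]
 [ 0.4943 -0.1489  0.05  ]]
[ 0.64195881 -0.02089366] [ 0.64117481 -0.01825852] -0.00013759093132370605 0.0027458512780203508
```

Run:
```python
from h import *
R=Rt(13.8,12);n=-R[:,0]
plan([(np.array([.4877,-.0985,.020])+.05*n,R)],255,step=4)
```

```text
[[[-0.0, -2.9, -0.0], [2.26, -0.98, -2.34], 255],
[[-0.0, -3.0, -0.0], [2.14, -0.98, -2.45], 255],
[[-0.0, -2.9, -0.0], [2.02, -0.98, -2.56], 255],
[[-0.1, -3.0, -0.0], [1.88, -0.98, -2.67], 255]]
```

>>> carry_out:
  commands:
    - [[0, -2.9, 0], [1.2, -1.0, -2.6], 255]
    - [[0, -3.0, 0], [2.0, -1.0, -2.6], 255]
    - [[0, -2.9, 0], [2.0, -1.0, -2.6], 255]
    - [[0, -2.9, 0], [1.5, -0.6, -1.6], 255]
    - [[0, 0, 0], [0, 0, 0], 255]
    - [[0, 0, 0], [0, 0, 0], 255]

```text
time_s: 18.98
eef_pos: [0.4792, -0.0955, 0.0779]
ee_rot: [[0.198, -0.238, 0.951], [0.056, 0.971, 0.232], [-0.979, 0.007, 0.205]]
wrist_force: [-0.2, 0.3, 0.6]
gripper_width: -0.0003
```

Run:
```python
from h import *
snap('wrist','wf.png')
R=Rt(13.8,12);n=-R[:,0]
plan([(np.array([.4877,-.0985,.020])+.03*n,R)],255,step=4)
```

```text
[[[-0.1, -0.2, -0.4], [2.81, -0.54, -0.45], 255]]
```

View pics/wf.png

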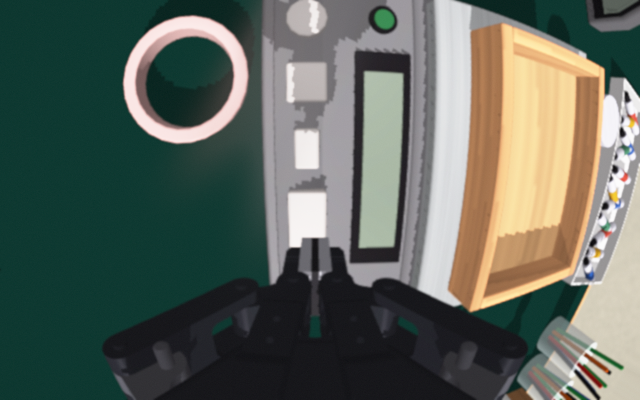

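>>> carry_out:
  commands:
    - [[0, -0.2, -0.4], [1.4, -0.4, -0.4], 255]
    - [[0, 0, 0], [1.2, 0, 0], 255]
    - [[0, 0, 0], [0, 0, 0], 255]
    - [[0, 0, 0], [0, 0, 0], 255]

```text
time_s: 19.52
eef_pos: [0.4872, -0.0987, 0.0539]
ee_rot: [[0.208, -0.241, 0.948], [0.048, 0.97, 0.236], [-0.977, -0.003, 0.213]]
wrist_force: [-0.1, 0.5, -0.0]
gripper_width: -0.0003
```

Run:
```python
from h import *
snap('wrist','wg.png')
snap('side','sg.png')
R=Rt(13.8,12);n=-R[:,0]
plan([(np.array([.4877,-.0985,.020])+.008*n,R)],255,step=4)
cv2.imwrite('pics/z24.png',cv2.resize(np.load('pics/sg.npz')['p'][210:270,270:350],(800,600),interpolation=cv2.INTER_NEAREST))
```

```text
[[[0.2, 0.3, 0.2], [2.54, 0.02, -0.65], 255]]
```

View pics/wg.png

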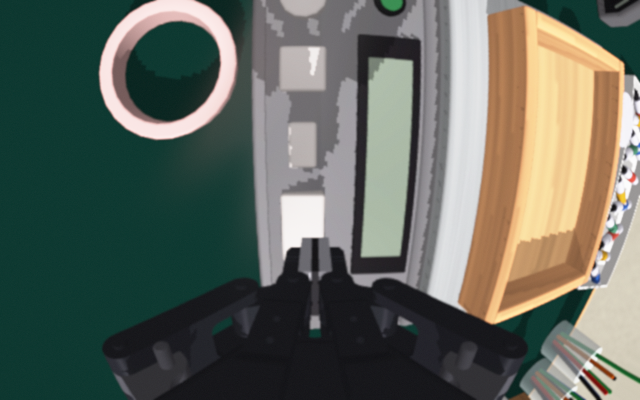

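View pics/z24.png

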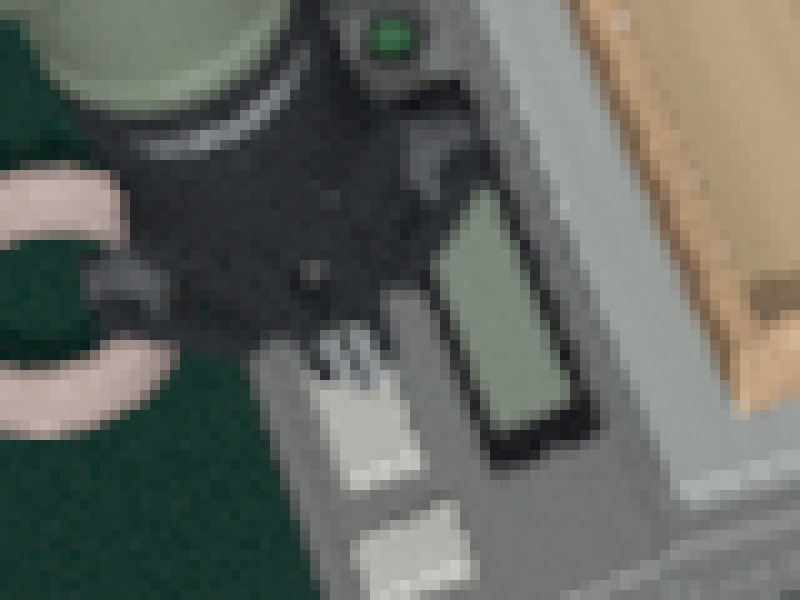

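>>> carry_out:
  commands:
    - [[0, 0.3, 0.2], [1.3, 0, -0.5], 255]
    - [[0, 0, 0], [1.0, 0, 0], 255]
    - [[0, 0, 0], [0, 0, 0], 255]
    - [[0, 0, 0], [0, 0, 0], 255]

```text
time_s: 20.12
eef_pos: [0.4868, -0.0989, 0.0288]
ee_rot: [[0.201, -0.241, 0.949], [0.05, 0.97, 0.236], [-0.978, 0.0, 0.208]]
wrist_force: [0.0, -0.3, -0.0]
gripper_width: 0.0002
```

Run:
```python
from h import *
R=Rt(13.8,12);n=-R[:,0]
plan([(np.array([.4877,-.0985,.020])+.005*n,R)],255,step=4)
```

```text
[[[0.2, -0.0, -0.0], [0.38, 0.01, -0.09], 255]]
```

>>> carry_out:
  commands:
    - [[0, 0, 0], [0.3, 0, -0.1], 255]
    - [[0, 0, 0], [0.2, 0, 0], 255]

```text
time_s: 20.38
eef_pos: [0.4869, -0.099, 0.0238]
ee_rot: [[0.202, -0.242, 0.949], [0.05, 0.97, 0.236], [-0.978, -0.0, 0.208]]
wrist_force: [-1.6, 1.0, 1.5]
gripper_width: 0.0
```

>>> carry_out:
  commands:
    - [[0, 0, 0], [0.2, 0, 0], 255]

```text
time_s: 20.5
eef_pos: [0.4873, -0.0989, 0.0219]
ee_rot: [[0.201, -0.242, 0.949], [0.05, 0.97, 0.236], [-0.978, -0.0, 0.208]]
wrist_force: [-0.9, 0.8, 3.0]
gripper_width: -0.0002
```

>>> carry_out:
  commands:
    - [[0, 0, 0], [0.2, 0, 0], 255]

```text
time_s: 20.62
eef_pos: [0.4877, -0.0988, 0.02]
ee_rot: [[0.201, -0.242, 0.949], [0.05, 0.97, 0.237], [-0.978, -0.0, 0.207]]
wrist_force: [-2.5, -0.7, 3.9]
gripper_width: -0.0001
```

>>> carry_out:
  commands:
    - [[0, 0, 0], [0.12, 0, 0], 255]
    - [[0, 0, 0], [0.06, 0, 0], 255]

```text
time_s: 20.88
eef_pos: [0.4878, -0.0988, 0.0195]
ee_rot: [[0.2, -0.243, 0.949], [0.05, 0.97, 0.238], [-0.978, 0.0, 0.206]]
wrist_force: [-7.3, 1.1, 11.4]
gripper_width: 0.0001
```

Run:
```python
from h import *
o=ctrl.get_obs();print(o['q'].round(1))
p=ray_plane('side0',[[284,346],[396.5,342]],.0);print('tape,mug',p)
R=o['ee_rot'];p=o['eef_pos']+R@[-.06,0,0]
plan([([.50,-.34,.21],Rt(96))],0,start=(p,R))
```

```text
[-26.9  10.6 116.3  11.1  44.5 -48.3]
tape,mug [[ 0.40301933 -0.37379062  0.        ]
 [ 0.71559622 -0.38919336  0.        ]]
[[[-9.1, 1.1, 0.9], [-1.51, -2.63, -0.07], 0],
[[-9.1, 1.1, 0.9], [-1.55, -2.56, -0.51], 0],
[[-9.1, 1.1, 1.0], [-1.57, -2.42, -0.94], 0],
[[-9.1, 1.1, 0.9], [-1.59, -2.21, -1.34], 0],
[[-9.0, 1.1, 1.0], [-1.6, -1.95, -1.7], 0],
[[-9.1, 1.1, 0.9], [-1.59, -1.62, -2.02], 0],
[[-9.0, 1.1, 0.9], [-1.57, -1.26, -2.27], 0],
[[-9.1, 1.0, 1.0], [-1.54, -0.86, -2.47], 0]]

[[[-9.0, 1.1, 0.9], [-1.51, -0.43, -2.61], 0]]
```

>>> carry_out:
  commands:
    - [[0, 0, 0], [-2.0, 0, 0], 255]
    - [[0, 0, 0], [-4.0, 0, 0], 255]
    - [[-9.1, 1.1, 0.9], [-1.5, -2.6, 0], 255]
    - [[-9.1, 1.1, 0.9], [-1.5, -2.6, -0.5], 0]
    - [[-9.1, 1.1, 1.0], [-1.6, -2.4, -0.9], 0]
    - [[-9.1, 1.1, 0.9], [-1.6, -2.2, -1.3], 0]
    - [[-9.0, 1.1, 1.0], [-1.6, -2.0, -1.7], 0]
    - [[-9.1, 1.1, 0.9], [-1.6, -1.6, -2.0], 0]

```text
time_s: 21.88
eef_pos: [0.496, -0.2623, 0.1688]
ee_rot: [[0.054, -0.943, 0.328], [0.046, 0.331, 0.943], [-0.997, -0.036, 0.062]]
wrist_force: [-1.0, -0.8, -0.7]
gripper_width: 0.0852
```

Run:
```python
from h import *
o=ctrl.get_obs();print(o['q'].round(1))
plan([([.51,-.36,.21],Rt(96))],0)
```

```text
[ -39.2   11.1   93.8    4.2   74.4 -111. ]
[[[-8.4, 1.0, 0.9], [-1.5, -1.57, -2.83], 0],
[[-8.4, 1.0, 0.9], [-1.46, -1.11, -3.05], 0],
[[-8.5, 1.0, 1.0], [-1.43, -0.63, -3.21], 0]]
```

>>> carry_out:
  commands:
    - [[-8.4, 1.0, 0.9], [-1.5, -1.6, -2.8], 0]
    - [[-8.4, 1.0, 0.9], [-1.5, -1.1, -3.0], 0]
    - [[-6.0, 1.0, 1.0], [-1.0, -0.6, -2.0], 0]
    - [[0, 0, 0], [0, 0, 0], 0]
    - [[0, 0, 0], [0, 0, 0], 0]

```text
time_s: 22.5
eef_pos: [0.5131, -0.3511, 0.2066]
ee_rot: [[0.001, -0.997, -0.072], [-0.002, -0.072, 0.997], [-1.0, -0.001, -0.002]]
wrist_force: [-0.7, 0.8, 0.0]
gripper_width: 0.0858
```

Run:
```python
from h import *
o=ctrl.get_obs();print(o['q'].round(1))
snap('wrist','wh.png')
```

```text
[ -42.4   17.3   81.4   -0.    81.2 -136.5]
```

View pics/wh.png

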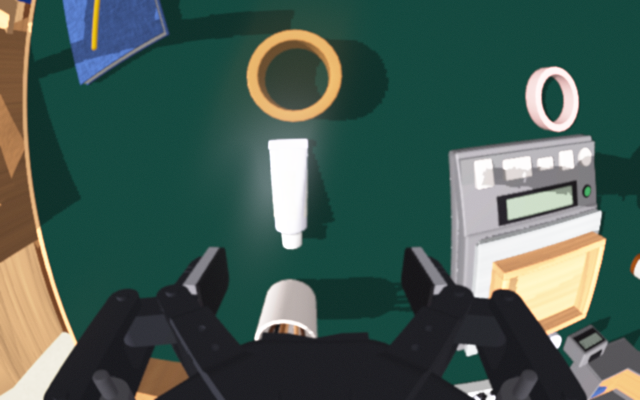

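Run:
```python
from h import *
d=np.load('pics/wh.npz')['p'][125:265,240:340]
cv2.imwrite('pics/z25.png',cv2.resize(d,None,fx=4,fy=4,interpolation=cv2.INTER_CUBIC))
t=wray_plane('wh',[[269,141],[308,140]],.004);c=wray_plane('wh',[[283,247],[300.5,247]],.012);print(t.round(4),c.round(4))
a=t.mean(0);b=c.mean(0);print(a,b,np.linalg.norm((b-a)[:2]),np.degrees(np.arctan2(*(b-a)[[1,0]])),(a+b)/2)
```

```text
[[ 0.4838 -0.4095  0.004 ]
 [ 0.4798 -0.3625  0.004 ]] [[ 0.6183 -0.3859  0.012 ]
 [ 0.6165 -0.3632  0.012 ]]
[ 0.4817921  -0.38600534  0.004     ] [ 0.617394   -0.37456447  0.012     ] 0.13608367985252967 4.82268117708031 [ 0.54959305 -0.38028491  0.008     ]
```

View pics/z25.png

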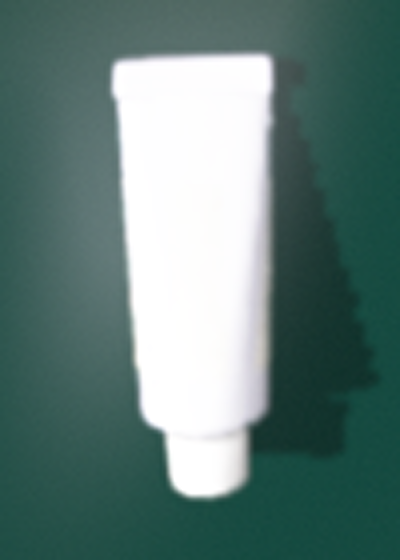

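Run:
```python
from h import *
plan([([.5466,-.3806,.06],Rt(94.8))],95,step=4)
```

```text
[[[-0.2, -0.0, 0.0], [3.67, -0.78, -0.79], 95],
[[-0.2, -0.0, 0.0], [3.67, -0.78, -0.79], 95],
[[-0.1, -0.1, 0.0], [3.66, -0.77, -0.79], 95],
[[-0.2, -0.0, 0.1], [3.67, -0.77, -0.8], 95]]
```

>>> carry_out:
  commands:
    - [[-0.2, 0, 0], [3.0, -1.2, -1.3], 95]
    - [[-0.2, 0, 0], [3.7, -1.0, -1.0], 95]
    - [[-0.2, 0, 0], [3.7, -0.7, -0.6], 95]
    - [[0, 0, 0], [2.5, -0.1, -0.1], 95]
    - [[0, 0, 0], [0, 0, 0], 95]
    - [[0, 0, 0], [0, 0, 0], 95]

```text
time_s: 23.3
eef_pos: [0.5452, -0.3739, 0.0737]
ee_rot: [[0.001, -0.997, -0.081], [0.001, -0.081, 0.997], [-1.0, -0.001, 0.001]]
wrist_force: [0.2, -0.4, -0.5]
gripper_width: 0.0536
```

Run:
```python
from h import *
snap('wrist','wi.png')
plan([([.5466,-.3806,.02],Rt(94.8))],95,step=4)
```

```text
[[[-0.1, 0.0, 0.0], [2.68, -0.05, -0.35], 95],
[[-0.1, 0.1, 0.1], [2.69, -0.04, -0.35], 95]]
```

View pics/wi.png

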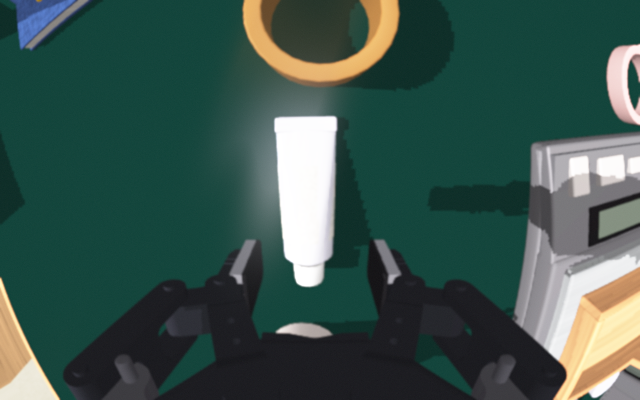

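Run:
```python
from h import *
t=wray_plane('wi',[[276,118.5],[337,118.5]],.004);c=wray_plane('wi',[[293.5,283],[324.5,283]],.012);a=t.mean(0);b=c.mean(0)
print(a,b,np.degrees(np.arctan2(*(b-a)[[1,0]])),np.linalg.norm(b-a))
```

```text
[ 0.48142474 -0.3858922   0.004     ] [ 0.6188731  -0.37348468  0.012     ] 5.158131403378892 0.13823892008132854
```

>>> carry_out:
  commands:
    - [[-0.1, 0, 0], [1.8, -0.1, -0.6], 95]
    - [[-0.1, 0, 0], [2.0, 0, -0.1], 95]
    - [[0, 0, 0], [1.5, 0, 0], 95]
    - [[0, 0, 0], [0, 0, 0], 95]
    - [[0, 0, 0], [0, 0, 0], 95]

```text
time_s: 23.98
eef_pos: [0.5477, -0.382, 0.019]
ee_rot: [[0.003, -0.996, -0.084], [-0.0, -0.084, 0.996], [-1.0, -0.003, -0.001]]
wrist_force: [-0.2, -0.1, -0.3]
gripper_width: 0.0534
```

>>> carry_out:
  commands:
    - [[0, 0, 0], [1.2, 0.1, 0.1], 95]
    - [[0, 0, 0], [1.2, 0, 0], 95]
    - [[0, 0, 0], [0.4, 0, 0], 95]
    - [[0, 0, 0], [0, 0, 0], 95]

```text
time_s: 24.48
eef_pos: [0.5471, -0.3813, -0.0102]
ee_rot: [[0.004, -0.996, -0.084], [-0.001, -0.084, 0.996], [-1.0, -0.004, -0.002]]
wrist_force: [-1.0, -0.3, -0.3]
gripper_width: 0.0537
```

Run:
```python
from h import *
snap('wrist','wj.png');snap('side','sj.png')
cv2.imwrite('pics/z26.png',cv2.resize(np.load('pics/sj.npz')['p'][290:370,280:400],(800,533),interpolation=cv2.INTER_CUBIC))
```

```text
(no output)
```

View pics/wj.png

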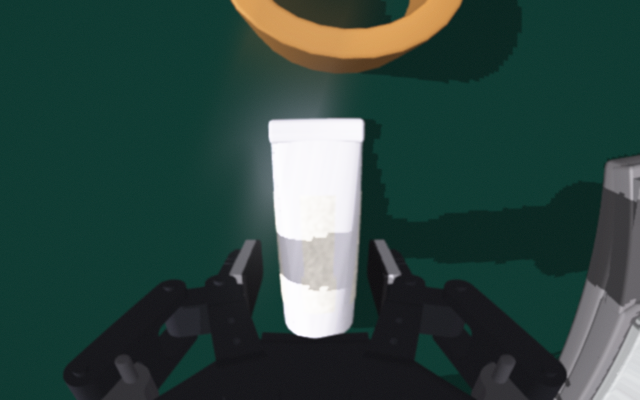

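View pics/z26.png

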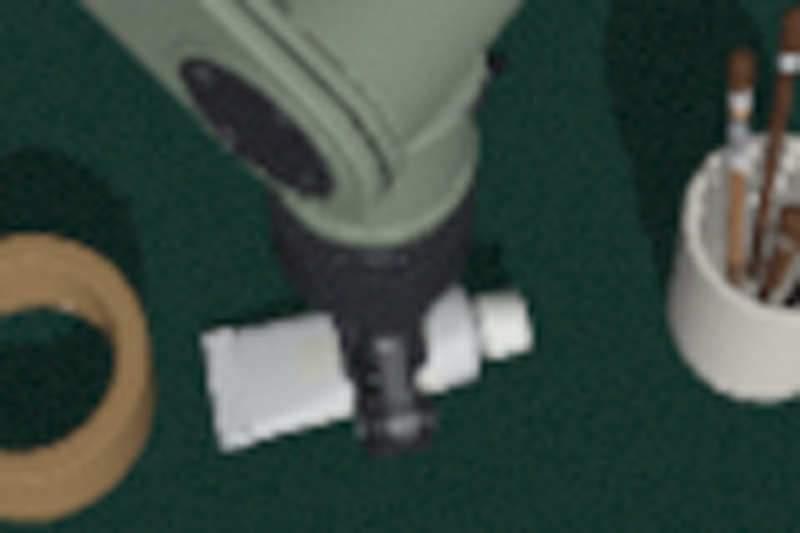

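>>> carry_out:
  commands:
    - [[0, 0, 0], [0.4, 0, 0], 95]
    - [[0, 0, 0], [0.4, 0, 0], 95]
    - [[0, 0, 0], [0, 0, 0], 95]

```text
time_s: 24.95
eef_pos: [0.548, -0.3821, -0.0172]
ee_rot: [[0.006, -0.996, -0.084], [-0.003, -0.084, 0.996], [-1.0, -0.006, -0.004]]
wrist_force: [-0.7, 0.1, 0.2]
gripper_width: 0.0535
```

>>> carry_out:
  commands:
    - [[0, 0, 0], [0.2, 0, 0], 95]
    - [[0, 0, 0], [0, 0, 0], 95]

```text
time_s: 25.2
eef_pos: [0.5481, -0.3822, -0.0193]
ee_rot: [[0.006, -0.996, -0.084], [-0.003, -0.084, 0.996], [-1.0, -0.006, -0.004]]
wrist_force: [-0.2, 0.3, 0.2]
gripper_width: 0.0534
```

Run:
```python
from h import *
snap('wrist','wk.png')
b=cv2.resize(np.load('pics/wk.npz')['p'][190:340,220:410],(760,600),interpolation=cv2.INTER_CUBIC);cv2.imwrite('pics/z27.png',b)
```

```text
(no output)
```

View pics/z27.png

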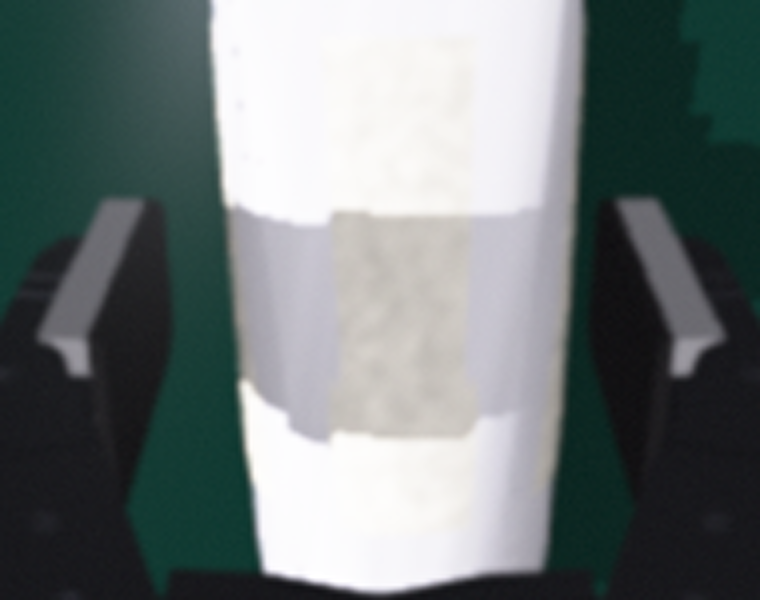

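>>> carry_out:
  commands:
    - [[0, 0, 0], [0.2, 0, 0], 95]
    - [[0, 0, 0], [0, 0, 0], 150]
    - [[0, 0, 0], [0, 0, 0], 255]
    - [[0, 0, 0], [0, 0, 0], 255]
    - [[0, 0, 0], [0, 0, 0], 255]
  newtons: 50

```text
time_s: 25.88
eef_pos: [0.5483, -0.3821, -0.0208]
ee_rot: [[0.007, -0.996, -0.084], [-0.003, -0.084, 0.996], [-1.0, -0.006, -0.004]]
wrist_force: [0.8, 0.5, 0.3]
gripper_width: 0.0389
```

>>> carry_out:
  commands:
    - [[0, 0, 0], [-0.5, 0, 0], 255]
    - [[0, 0, 0], [-1.0, 0, 0], 255]
    - [[0, 0, 0], [-1.0, 0, 0], 255]
    - [[0, 0, 0], [0, 0, 0], 255]

```text
time_s: 26.38
eef_pos: [0.5481, -0.3821, 0.0059]
ee_rot: [[0.007, -0.996, -0.084], [-0.003, -0.084, 0.996], [-1.0, -0.006, -0.004]]
wrist_force: [-0.4, -0.2, -0.5]
gripper_width: 0.0391
```

Run:
```python
from h import *
snap('wrist','wl.png');snap('side','sl.png');print(ctrl.get_obs()['wrist_force'])
cv2.imwrite('pics/z28.png',cv2.resize(np.load('pics/sl.npz')['p'][290:370,280:400],(800,533),interpolation=cv2.INTER_CUBIC))
```

```text
[ 0.13038323  0.00953168 -1.28921137]
```

View pics/wl.png

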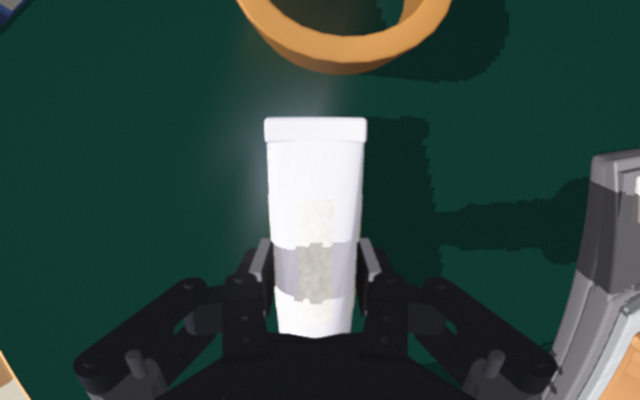

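View pics/z28.png

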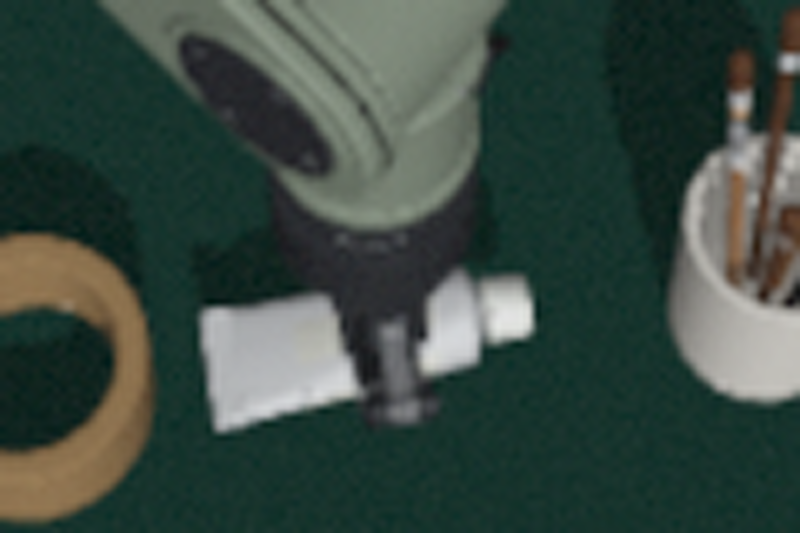

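Run:
```python
from h import *
o=ctrl.get_obs();R=o['ee_rot'];p=o['eef_pos']+[0,0,.12]
plan([([.56,-.25,.17],Rt(60)),([.6405,-.0205,.15],Rt(13.9))],255,start=(p,R),step=4,ang=9)
```

```text
[[[8.7, -0.0, 0.1], [-1.14, -0.6, 3.24], 255],
[[8.7, -0.0, 0.1], [-1.14, -0.1, 3.3], 255],
[[8.7, -0.0, 0.1], [-1.14, 0.41, 3.27], 255],
[[8.7, -0.0, 0.0], [-1.13, 0.9, 3.18], 255],
[[6.6, -0.0, 0.0], [0.28, 0.64, 3.41], 255],
[[6.6, -0.0, 0.0], [0.28, 1.03, 3.32], 255],
[[6.6, -0.0, 0.0], [0.28, 1.4, 3.18], 255],
[[6.6, -0.0, 0.0], [0.28, 1.76, 3.0], 255]]

[[[6.6, -0.0, 0.0], [0.29, 2.09, 2.77], 255],
[[6.6, -0.0, 0.0], [0.28, 2.4, 2.51], 255],
[[6.5, -0.0, 0.0], [0.29, 2.67, 2.22], 255]]
```

>>> carry_out:
  commands:
    - [[0, 0, 0], [-3.0, 0, 0], 255]
    - [[0, 0, 0], [-4.0, 0, 0], 255]
    - [[0, 0, 0], [-4.0, 0, 0], 255]
    - [[0, 0, 0], [-3.0, 0, 0.5], 255]
    - [[5.0, 0, 0.1], [-1.5, -0.6, 3.0], 255]
    - [[8.0, 0, 0.1], [-1.0, -0.1, 3.3], 255]
    - [[8.0, 0, 0.1], [-0.5, 0.4, 3.3], 255]
    - [[8.0, 0, 0], [0, 0.9, 3.2], 255]

```text
time_s: 27.48
eef_pos: [0.5502, -0.2437, 0.1762]
ee_rot: [[-0.005, -0.903, 0.429], [0.004, 0.429, 0.903], [-1.0, 0.007, 0.001]]
wrist_force: [-0.1, 0.6, -2.3]
gripper_width: 0.0387
```

Run:
```python
from h import *
print(ctrl.get_obs()['q'])
plan([([.6405,-.0205,.15],Rt(13.9))],255,step=4,ang=9)
```

```text
[-3.21429648e+01  1.66753917e+01  8.58738981e+01  2.67914928e-02
  7.78335342e+01 -9.67593118e+01]
[[[7.2, -0.0, -0.1], [0.38, 0.2, 3.43], 255],
[[7.3, -0.0, -0.0], [0.38, 0.63, 3.38], 255],
[[7.2, -0.0, -0.1], [0.38, 1.05, 3.28], 255],
[[7.3, -0.0, -0.0], [0.38, 1.46, 3.12], 255],
[[7.2, -0.0, -0.1], [0.37, 1.84, 2.91], 255],
[[7.3, -0.0, -0.0], [0.37, 2.19, 2.65], 255],
[[7.2, -0.1, -0.1], [0.38, 2.5, 2.35], 255]]
```

>>> carry_out:
  commands:
    - [[7.2, 0, 0], [0, 0.2, 3.4], 255]
    - [[7.2, 0, 0], [0, 0.6, 3.4], 255]
    - [[7.2, 0, 0], [0, 1.0, 3.3], 255]
    - [[7.2, 0, 0], [0.3, 1.4, 3.1], 255]
    - [[7.2, 0, 0], [0.4, 1.6, 2.5], 255]
    - [[7.0, 0, 0], [0.4, 1.6, 1.8], 255]
    - [[0, 0, 0], [0, 0, 0], 255]
    - [[0, 0, 0], [0, 0, 0], 255]

```text
time_s: 28.48
eef_pos: [0.6222, -0.0585, 0.1619]
ee_rot: [[-0.012, -0.348, 0.937], [0.006, 0.937, 0.349], [-1.0, 0.009, -0.009]]
wrist_force: [-0.2, 0.5, -0.8]
gripper_width: 0.0388
```

Run:
```python
from h import *
snap('wrist','wm.png')
plan([([.6405,-.0205,.12],Rt(13.9))],255,step=4,ang=9)
```

```text
[[[3.2, -0.3, -0.3], [2.09, 1.45, 1.54], 255],
[[3.3, -0.2, -0.2], [2.09, 1.54, 1.45], 255]]
```

View pics/wm.png

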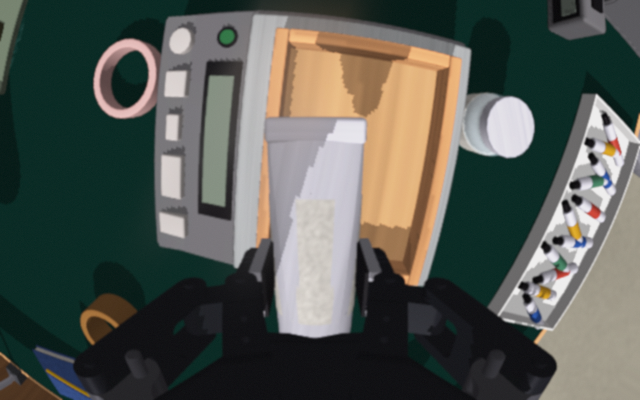

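>>> carry_out:
  commands:
    - [[3.2, -0.3, -0.3], [0.3, 1.5, 1.5], 255]
    - [[3.2, -0.2, -0.2], [0.8, 1.3, 1.3], 255]
    - [[0, 0, 0], [1.0, 0, 0], 255]
    - [[0, 0, 0], [0, 0, 0], 255]
    - [[0, 0, 0], [0, 0, 0], 255]

```text
time_s: 29.15
eef_pos: [0.6389, -0.0285, 0.1407]
ee_rot: [[-0.001, -0.236, 0.972], [-0.002, 0.972, 0.236], [-1.0, -0.002, -0.001]]
wrist_force: [0.1, 0.5, -1.6]
gripper_width: 0.0391
```

Run:
```python
from h import *
snap('wrist','wn.png')
plan([([.6405,-.0205,.09],Rt(13.9))],255,step=4,ang=9)
```

```text
[[[-0.1, -0.0, 0.1], [2.53, 0.38, 0.18], 255],
[[-0.2, -0.1, 0.0], [2.53, 0.37, 0.19], 255]]
```

View pics/wn.png

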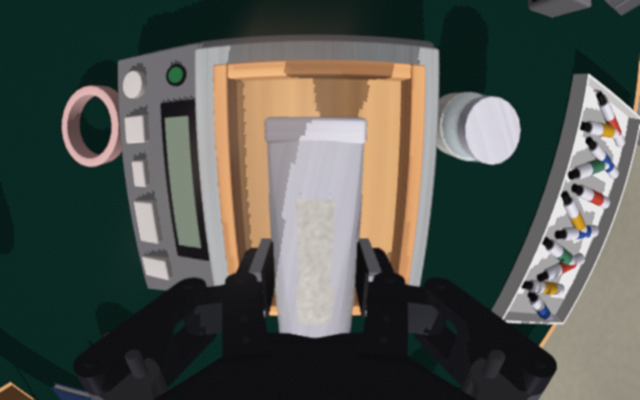

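>>> carry_out:
  commands:
    - [[0, 0, 0], [1.5, 0.4, 0.2], 255]
    - [[0, 0, 0], [2.0, 0.3, 0.1], 255]
    - [[0, 0, 0], [1.0, 0, 0], 255]
    - [[0, 0, 0], [0, 0, 0], 255]
    - [[0, 0, 0], [0, 0, 0], 255]

```text
time_s: 29.82
eef_pos: [0.6391, -0.0211, 0.0914]
ee_rot: [[-0.003, -0.235, 0.972], [-0.002, 0.972, 0.235], [-1.0, -0.001, -0.003]]
wrist_force: [1.0, 0.2, -1.0]
gripper_width: 0.0387
```

Run:
```python
from h import *
snap('wrist','wo.png');snap('side','so.png')
cv2.imwrite('pics/z29.png',cv2.resize(np.load('pics/so.npz')['p'][150:290,260:420],(686,600),interpolation=cv2.INTER_CUBIC))
plan([([.6405,-.0205,.067],Rt(13.9))],255,step=4,ang=9)
```

```text
[[[-0.3, -0.2, 0.1], [2.48, 0.04, 0.14], 255]]
```

View pics/wo.png

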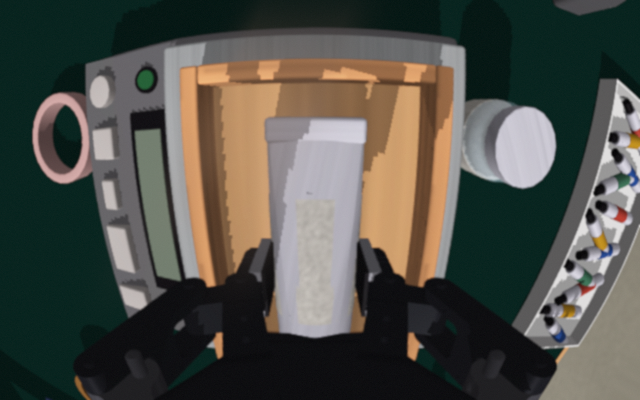

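View pics/z29.png

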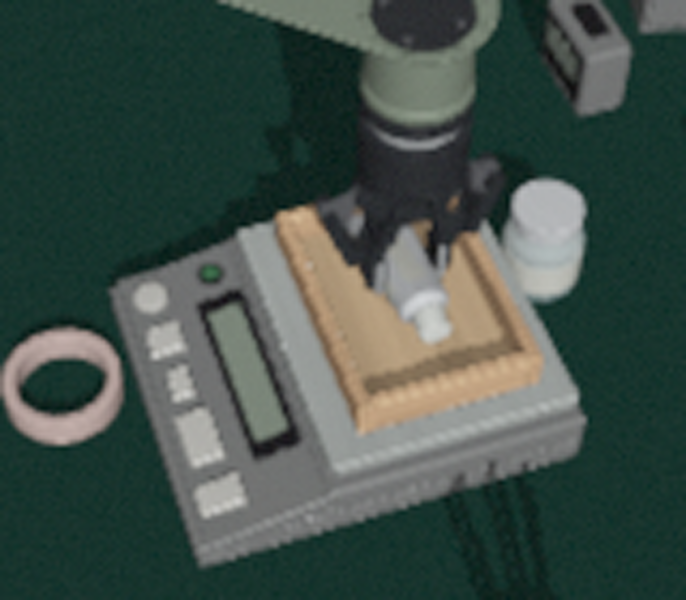

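>>> carry_out:
  commands:
    - [[0, -0.2, 0], [1.2, 0, 0.1], 255]
    - [[0, 0, 0], [0.9, 0, 0], 255]
    - [[0, 0, 0], [0, 0, 0], 255]
    - [[0, 0, 0], [0.2, 0, 0], 255]

```text
time_s: 30.42
eef_pos: [0.6412, -0.0212, 0.0683]
ee_rot: [[0.003, -0.235, 0.972], [-0.002, 0.972, 0.235], [-1.0, -0.002, 0.003]]
wrist_force: [-0.1, 0.7, -1.1]
gripper_width: 0.0386
```

>>> carry_out:
  commands:
    - [[0, 0, 0], [0.15, 0, 0], 255]

```text
time_s: 30.55
eef_pos: [0.6411, -0.0212, 0.0667]
ee_rot: [[0.003, -0.235, 0.972], [-0.001, 0.972, 0.235], [-1.0, -0.002, 0.003]]
wrist_force: [0.1, -0.1, -0.7]
gripper_width: 0.0387
```

>>> carry_out:
  commands:
    - [[0, 0, 0], [0.15, 0, 0], 255]

```text
time_s: 30.68
eef_pos: [0.6414, -0.0213, 0.0654]
ee_rot: [[0.004, -0.235, 0.972], [-0.002, 0.972, 0.235], [-1.0, -0.002, 0.003]]
wrist_force: [-0.7, -0.7, -1.4]
gripper_width: 0.0389
```

>>> carry_out:
  commands:
    - [[0, 0, 0], [0.15, 0, 0], 255]

```text
time_s: 30.8
eef_pos: [0.6415, -0.0213, 0.0639]
ee_rot: [[0.004, -0.235, 0.972], [-0.002, 0.972, 0.235], [-1.0, -0.003, 0.004]]
wrist_force: [-0.0, -0.2, -1.7]
gripper_width: 0.039
```

>>> carry_out:
  commands:
    - [[0, 0, 0], [0.15, 0, 0], 255]

```text
time_s: 30.92
eef_pos: [0.6416, -0.0213, 0.0625]
ee_rot: [[0.004, -0.235, 0.972], [-0.002, 0.972, 0.235], [-1.0, -0.003, 0.004]]
wrist_force: [-0.3, -0.1, -1.0]
gripper_width: 0.0387
```

>>> carry_out:
  commands:
    - [[0, 0, 0], [0.12, 0, 0], 255]

```text
time_s: 31.05
eef_pos: [0.6416, -0.0213, 0.0622]
ee_rot: [[0.004, -0.235, 0.972], [-0.002, 0.972, 0.235], [-1.0, -0.003, 0.004]]
wrist_force: [-4.0, 1.2, 8.0]
gripper_width: 0.0389
```

>>> carry_out:
  commands:
    - [[0, 0, 0], [-0.04, 0, 0], 150]
    - [[0, 0, 0], [0, 0, 0], 110]
    - [[0, 0, 0], [0, 0, 0], 100]
    - [[0, 0, 0], [-0.6, 0, 0], 100]
    - [[0, 0, 0], [-2.0, 0, 0], 100]
    - [[0, 0, 0], [-3.5, 0, 0], 100]
    - [[0, 0, 0], [-3.5, 0, 0], 100]
    - [[0, 0, 0], [-2.0, 0, -2.5], 100]

```text
time_s: 32.05
eef_pos: [0.6181, -0.027, 0.1855]
ee_rot: [[0.007, -0.236, 0.972], [-0.002, 0.972, 0.236], [-1.0, -0.004, 0.007]]
wrist_force: [0.2, 0.1, -0.8]
gripper_width: 0.052
```

>>> carry_out:
  commands:
    - [[0, 0, 0], [0, 0, -4.0], 255]
    - [[0, 0, 0], [0, 0, -3.0], 255]
    - [[0, 0, 0], [0, 0, 0], 255]
    - [[0, 0, 0], [0, 0, 0], 255]

```text
time_s: 32.55
eef_pos: [0.5527, -0.0449, 0.1956]
ee_rot: [[0.024, -0.235, 0.972], [-0.006, 0.972, 0.236], [-1.0, -0.011, 0.022]]
wrist_force: [1.2, -0.2, 0.2]
gripper_width: 0.0002
```

Run:
```python
from h import *
snap('wrist','wp.png');snap('side','sp.png')
cv2.imwrite('pics/z30.png',cv2.resize(np.load('pics/sp.npz')['p'][150:290,260:420],(686,600),interpolation=cv2.INTER_CUBIC))
R=Rt(13.8,12);n=-R[:,0]
print(wray_plane('we',[[230.0,268.8]],.05))
plan([(np.array([.5005,-.1490,.020])+.05*n,R)],255,step=4)
```

```text
[[ 0.49433752 -0.14889032  0.05      ]]
[[[-0.0, -2.2, 0.1], [2.5, -1.75, -1.77], 255],
[[-0.0, -2.1, 0.1], [2.43, -1.76, -1.86], 255],
[[-0.0, -2.2, 0.2], [2.36, -1.76, -1.95], 255],
[[-0.0, -2.1, 0.1], [2.28, -1.77, -2.04], 255],
[[-0.1, -2.2, 0.2], [2.2, -1.77, -2.12], 255]]
```

View pics/wp.png

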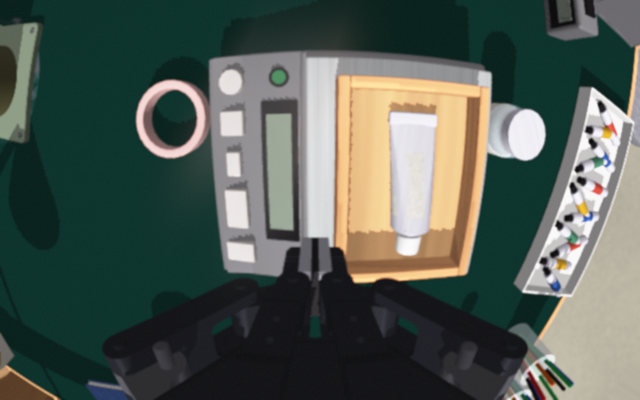

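View pics/z30.png

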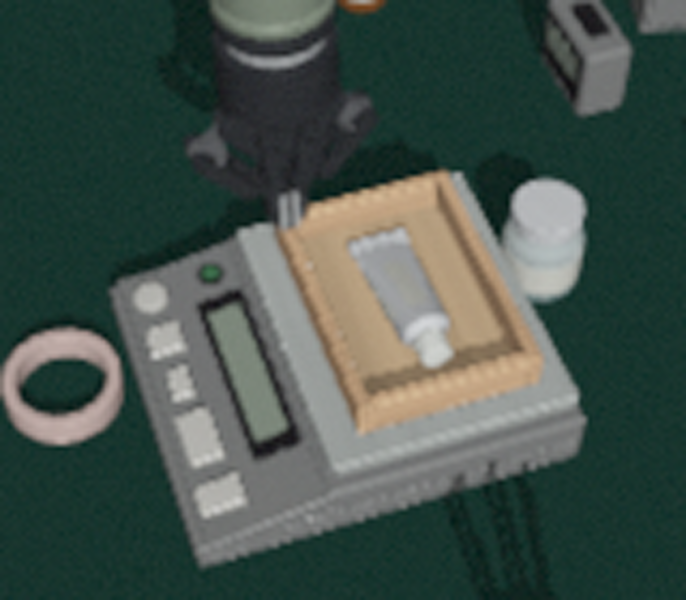

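>>> carry_out:
  commands:
    - [[0, -2.2, 0.1], [1.2, -1.8, -2.0], 255]
    - [[0, -2.1, 0.1], [2.3, -1.8, -2.0], 255]
    - [[0, -2.2, 0.2], [2.4, -1.8, -2.0], 255]
    - [[0, -2.1, 0.1], [2.3, -1.8, -2.0], 255]
    - [[0, -2.0, 0.2], [1.5, -1.0, -1.0], 255]
    - [[0, 0, 0], [0, 0, 0], 255]
    - [[0, 0, 0], [0, 0, 0], 255]

```text
time_s: 33.52
eef_pos: [0.5014, -0.1465, 0.0897]
ee_rot: [[0.208, -0.241, 0.948], [0.051, 0.97, 0.236], [-0.977, -0.0, 0.214]]
wrist_force: [-0.0, 0.7, 0.1]
gripper_width: 0.0003
```

Run:
```python
from h import *
R=Rt(13.8,12);n=-R[:,0]
plan([(np.array([.5004,-.1487,.020])+.03*n,R)],255,step=4)
```

```text
[[[0.1, 0.2, -0.0], [1.89, -0.09, -0.81], 255],
[[0.1, 0.2, -0.0], [1.89, -0.1, -0.81], 255]]
```

>>> carry_out:
  commands:
    - [[0, 0.2, 0], [1.2, -0.1, -0.9], 255]
    - [[0, 0.2, 0], [1.7, -0.1, -0.6], 255]
    - [[0, 0, 0], [0.4, 0, 0], 255]
    - [[0, 0, 0], [0, 0, 0], 255]
    - [[0, 0, 0], [0, 0, 0], 255]

```text
time_s: 34.15
eef_pos: [0.498, -0.1497, 0.0554]
ee_rot: [[0.205, -0.246, 0.947], [0.048, 0.969, 0.242], [-0.978, -0.004, 0.211]]
wrist_force: [0.2, -0.1, 0.1]
gripper_width: -0.0001
```

Run:
```python
from h import *
R=Rt(13.8,12);n=-R[:,0]
snap('wrist','wq.png');snap('side','sq.png')
cv2.imwrite('pics/z31.png',cv2.resize(np.load('pics/sq.npz')['p'][210:290,270:370],(750,600),interpolation=cv2.INTER_CUBIC))
plan([(np.array([.5004,-.1487,.020])+.008*n,R)],255,step=4)
```

```text
[[[0.5, 0.2, 0.2], [2.73, 0.07, -0.49], 255]]
```

View pics/wq.png

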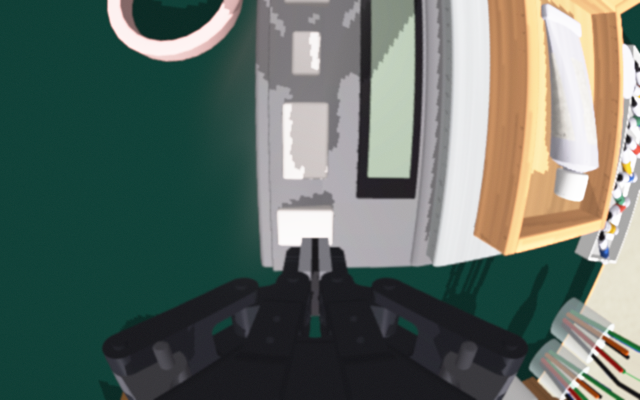

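View pics/z31.png

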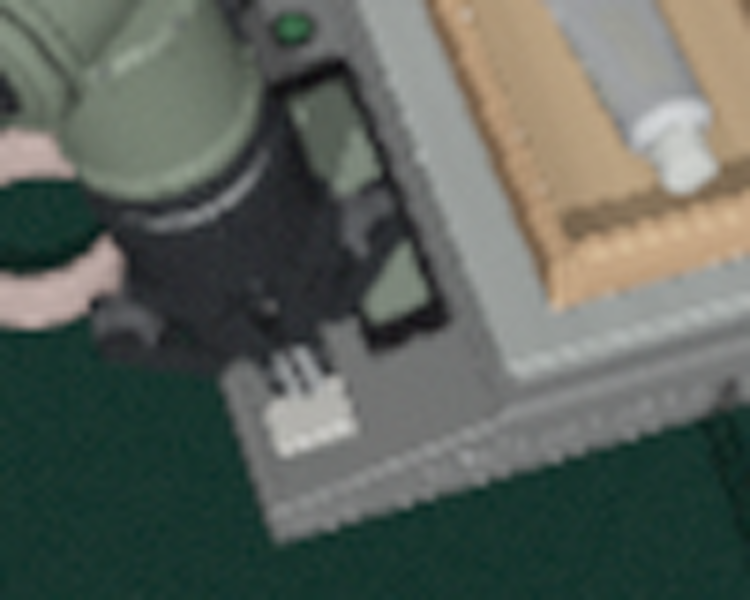

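>>> carry_out:
  commands:
    - [[0.5, 0.2, 0.2], [1.3, 0.1, -0.4], 255]
    - [[0, 0, 0], [1.1, 0, 0], 255]
    - [[0, 0, 0], [0, 0, 0], 255]
    - [[0, 0, 0], [0, 0, 0], 255]

```text
time_s: 34.75
eef_pos: [0.4989, -0.1487, 0.0296]
ee_rot: [[0.201, -0.238, 0.95], [0.05, 0.971, 0.233], [-0.978, 0.001, 0.207]]
wrist_force: [-0.6, -0.0, 0.1]
gripper_width: -0.0003
```

Run:
```python
from h import *
R=Rt(13.8,12);n=-R[:,0]
snap('wrist','wr.png')
plan([(np.array([.5004,-.1487,.020])+.005*n,R)],255,step=4)
```

```text
[[[-0.0, -0.1, -0.0], [0.47, -0.05, -0.05], 255]]
```

View pics/wr.png

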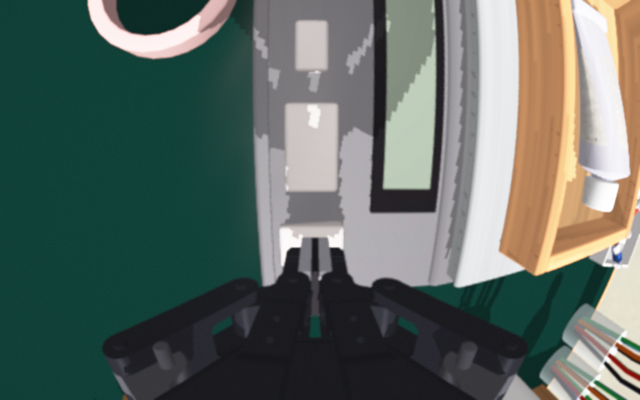

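>>> carry_out:
  commands:
    - [[0, 0, 0], [0.3, 0, 0], 255]
    - [[0, 0, 0], [0.2, 0, 0], 255]

```text
time_s: 35.05
eef_pos: [0.5003, -0.1486, 0.025]
ee_rot: [[0.202, -0.238, 0.95], [0.05, 0.971, 0.233], [-0.978, 0.0, 0.208]]
wrist_force: [0.1, 0.6, 0.3]
gripper_width: -0.0005
```

>>> carry_out:
  commands:
    - [[0, 0, 0], [0.2, 0, 0], 255]

```text
time_s: 35.17
eef_pos: [0.5007, -0.1486, 0.0231]
ee_rot: [[0.202, -0.238, 0.95], [0.05, 0.971, 0.233], [-0.978, 0.0, 0.208]]
wrist_force: [-1.5, -0.6, 2.7]
gripper_width: -0.0001
```

>>> carry_out:
  commands:
    - [[0, 0, 0], [0.2, 0, 0], 255]

```text
time_s: 35.3
eef_pos: [0.5011, -0.1485, 0.0213]
ee_rot: [[0.202, -0.238, 0.95], [0.05, 0.971, 0.233], [-0.978, 0.0, 0.208]]
wrist_force: [-1.9, 0.7, 3.2]
gripper_width: -0.0003
```

>>> carry_out:
  commands:
    - [[0, 0, 0], [0.12, 0, 0], 255]
    - [[0, 0, 0], [0.08, 0, 0], 255]

```text
time_s: 35.55
eef_pos: [0.5014, -0.1485, 0.0199]
ee_rot: [[0.201, -0.239, 0.95], [0.05, 0.971, 0.234], [-0.978, 0.0, 0.207]]
wrist_force: [-6.6, 0.8, 12.0]
gripper_width: -0.0001
```

Bottomed. Retract and check.

>>> carry_out:
  commands:
    - [[0, 0, 0], [-2.0, 0, 0], 255]
    - [[0, 0, 0], [-4.0, 0, 0], 255]
    - [[0, 0, 0], [-4.0, 0, -1.0], 255]
    - [[0, 0, 0], [-4.0, 0, -1.0], 255]
    - [[0, 0, 0], [0, 0, 0], 255]
    - [[0, 0, 0], [0, 0, 0], 255]
    - [[0, 0, 0], [0, 0, 0], 255]

```text
time_s: 36.42
eef_pos: [0.4536, -0.1601, 0.1539]
ee_rot: [[0.202, -0.238, 0.95], [0.05, 0.971, 0.233], [-0.978, 0.001, 0.208]]
wrist_force: [-0.3, 0.4, -0.4]
gripper_width: -0.0002
```

Run:
```python
from h import *
o=ctrl.get_obs();print(o['eef_pos'],o['wrist_force'],np.abs(o['dq']).max())
snap('wrist','wz.png');snap('side','sz.png');snap('scene','cz.png')
```

```text
[ 0.45358293 -0.16007568  0.15389251] [-0.32830514  0.38188396 -0.38501516] 0.8215463671922347
```

View pics/wz.png

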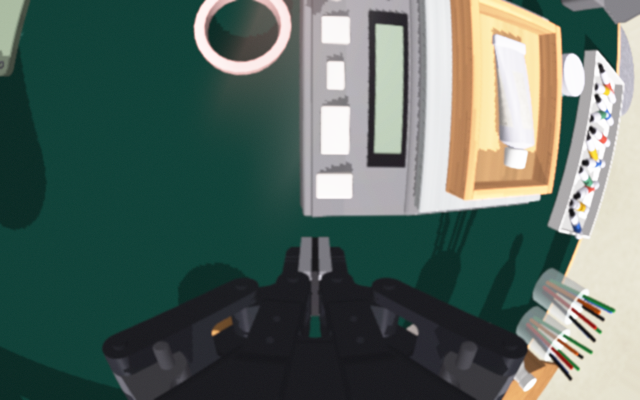

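View pics/cz.png

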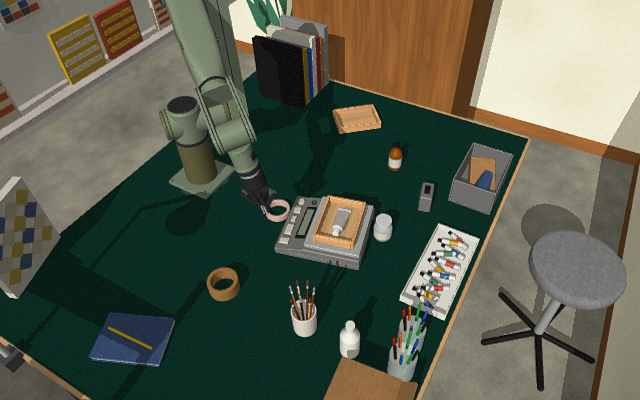

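The tube lies in the tray, the tray is centred on the pan, the keys are up and everything else is where it stood. I'm handing the job in.

```bash
python3 -c "
from workcell import job_done
print(job_done())"
```

```text
the job is handed in; nothing more can be done
None
```

The job is done and handed in at about 36.5 s of the 72 s allowed. No verdict was reported.

**Key presses:** I pressed on and unit with the pan empty. I then set the tray on the pan and pressed tare, laid the tube in the tray and pressed hold. Each key was pushed down to its stop, with wrist forces of about 8 to 15 N. The light key was not touched.

**Last checks:**
- **Tray:** just after it was set down it was within about 3 mm of the pan centre and about 0.3° from square. I did not measure it again after the later steps, but the pictures show no shift.
- **Tube:** it lies flat inside the tray.
- **Keys:** unit, light, tare and hold look up in the last wrist picture. The on key was outside that view; it looked up in earlier pictures.
- **Other objects:** the ink bottle, tape, mug and jar look unmoved; I compared them by eye only.
- **Arm:** it is clear of everything, with the wrist force at noise level.

**What disagreed:**
- **Fingertip position:** the real fingertips sit about 25 mm short of the reported tool point. The keys bottomed with the reported tool height near 20 mm, although their tops stand about 50 mm above the desk. I therefore worked from contact force and pictures rather than the nominal tool point.
- **Camera positions:** the fixed cameras and the wrist camera differed by up to 7 mm. I used the wrist camera for the keys, tray and tube, and an average for the pan centre.

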